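# Wind a vial carousel on to its next index slot and clamp it

## Robot

A 6-joint arm with a two-finger parallel gripper is mounted at the origin on the work surface. World frame = base frame: x ahead of the robot, y to its left, z up, the work surface at z = 0. Lengths are in m, angles in rad, forces in N, time in s.
With the tool pointing down it reaches from about 0.25 to 0.725 m from the base axis. Payload 4 kg.
Tool frame: the origin (TCP) lies on the centre line of the jaws, within the pads' length; the fingertips stand 11 mm ahead of it and the grasp point (between the pads) lies 8 mm behind it; z points along the fingers, x is the direction in which the jaws open and shut, and the axes are right-handed (so a half turn about z gives the same grasp; the last joint's range is limited). The gripper opens to 85 mm and grips with 20 to 120 N. Pads are 22 mm wide; open, the fingers measure 114 mm over their backs; the gripper's body (76 mm by 85 mm) begins 54 mm behind the grasp point. The pads swing forward as they close: fully open they stand 13 mm farther back than shut.
Start: joints at [1.113, 0.241, 0.005, 1.335, 0, 1.571], TCP at [0.221, 0.449, 0.242] pointing down, gripper open.
Joint ranges: [-2.72, 2.72], [-1.05, 1.87], [-1.09, 1.28], [-1.99, 2.15], [-1.42, 1.44], [-3.14, 3.14]. Speed limits (rad/s): [2.79, 2.79, 3.14, 3.14, 3.14, 3.14].

## Interface

Orientations are given as a unit quaternion [x, y, z, w].
In Python, from workcell import bot, viewer, order gives the robot as it stands. The module is installed in compiled form; this text tells all that it offers.
- The arm moves only by the tool send_rows, never from a script. Its argument "increments" is a list that holds one entry, the list of rows, each a list of 4 numbers: the shift along the tool's x, y, z in m, then the turn about the tool's z in degrees. A call has exactly 8 rows; each row shifts and turns the pose as measured when the row begins, along the tool's axes as they then stand; what a row does not reach is not made up. A row lasts 1/10 s, in which the tool goes at most 50 mm and 8.59 degrees, less where a joint would pass 70% of its speed; a pose out of reach is approached as far as the arm can. A call is refused whole if a number of a shift passes 0.05 or a number of a turn 8.59, either way. A call with a gripper value outside its range is refused whole. "hand" is the closure, from -1 (fully open) to 1 (shut), so that 0 is half open, set as the call begins (left out, the last holds). The fingers move at their own pace and stop on an object; the grip force is fixed at half the most. Time passes only in rows, so rows that do not move let the fingers close, or fill a call up. It gives the time, the measured TCP pose, the force and the opening at its end, in the units of the state.
- bot.get_obs(): the state, without advancing time (a new reading comes with each control period).
- viewer.camera(name): name is "scene" or "side" or "wrist"; returns a dict with "image" (480x640x3 uint8, red, green, blue), "range_z" (480x640 float32, m along the optical axis (not along the pixel's ray), 0 where there is no reading), "camera_matrix" (3x3 intrinsics, pixels), "eye" and "rotation" of the camera in the world. Camera axes: x right, y down, z forward; pixel columns grow to the right and rows downward; lengths in m; the calibration is good to about 2 mm. A picture is of the moment at which its call begins.
- order.job_done(): hands the job in, once; it reports no verdict.
The state is a dict: "clock": time; "joint_pos": joint angles; "joint_vel": joint speeds; "tau": joint torques, N m; "eef_pos": TCP position; "tool_rot": TCP orientation; "ft_force": force on the tool from outside, world axes, zero at the start; "ft_torque": the same for the moment, N m; "grip_width": finger opening in m.
Only numpy, scipy, OpenCV 4.12 (cv2) and the standard library are available. Lean on these libraries where they do the work, as an engineer would, in place of code of your own. Each camera call takes 0.05 s, during which the arm holds its last target.

## Task

Wind the vial carousel on to its next station: turn the crank clockwise (seen from its grip end) several turns until the index pin drops into the next slot, then on gently until the carousel comes up solid against the pin, snug but never forced. Then let go of the crank, leaving it there, and swing the clamp lever clockwise (seen from above) right over to its stop. Keep off the carousel itself and leave the other things on the bench alone.

Things in the scene. Friction and masses are not known exactly. Their poses are not given: they have to be found in the camera images.
- stage: Indexing stage: grey round casting, 256 mm across, 96 mm high, bolted down. Origin: centre of its underside, on the carousel's vertical axis; z up. The horizontal crank shaft comes out on its -y side, 70 mm to the -x side of centre; the clamp lever is on its -x side, the index pin (knob to 178 mm up) on its +y side, a slim sampler post 226 mm high on its +x side.
- carousel_top (a point): Centre of the carousel's top, 134 mm above the bench, on the vertical axis. The carousel turns on the stage: a steel index plate 260 mm across with 12 rim slots 11 mm wide, top 110 mm above the bench, under a white tray 212 mm across with 12 capped vials standing to 165 mm above the bench. It is driven only by the crank.
- carousel (a joint): Angle of the carousel (rad), growing as the crank is wound clockwise: 0.0208 per rad of crank, four turns to a division. Starts within 0.06 of 0, a little past the last slot. The next slot is centred under the pin at 0.374 +- 0.041, since the pin's bracket may be bolted up to 5 mm either side: the carousel comes up solid about 0.012 past that centre, which must be felt.
- index_pin (a joint): Drop of the spring-loaded index pin (m): upright 8 mm round-nosed steel pin with a black knob, 122 mm from the carousel's axis. 0 to 0.001 riding on the plate, 0.009 home in a slot. It drops by its own spring; not to be handled. The slot is 3 mm wider than the pin: after the pin is down the crank turns up to another 0.2 turn before the carousel comes up solid.
- crank_grip (a point): Centre of the crank's grip: bright metal free-turning cylinder, 20 mm thick, 64 mm long, lying along the stage's y. Arm and hub begin 37 mm from this point on the +y side; nothing else within 60 mm. It moves in an upright circle of 34 mm radius about crank_axis, which takes 2 to 4 N (0 to 3 N when halted); once solid, the force rises 0.3 to 1 N per mm. 2 to 4 N over that is snug, 8 N over is forced.
- crank_axis (a point): Point on the crank's axis of turning, in the plane in which the middle of the grip circles, 80 mm above the bench. The axis lies along the stage's y. Seen from the grip end (looking along the stage's +y, its +x to the right), clockwise takes the grip from the top over to the +x side. The worm holds the load when the grip is let go.
- clamp_knob (a point): Centre of the bright metal ball knob, 22 mm across, at the end of the clamp lever (10 mm steel bar), 101 mm above the bench. It moves in a level arc of 60 mm radius about clamp_pivot and can be pushed sideways with shut fingers.
- clamp_pivot (a point): Point on the vertical axis of the clamp lever, level with the ball knob; below it a hub 22 mm across reaches 93 mm above the bench.
- clamp (a joint): Angle of the clamp lever (rad): 0 to 0.2 at the start, slack, pointing outward to the stage's -x; grows as it swings clockwise seen from above, towards the stage's +y; at 1.4 it is hard against its stop, clamped. It needs about 3 N at the knob and stays where it is left.
- plate: White 96-well plate lying on the bench, 128 x 86 x 14 mm; origin at the centre of its underside. To be left alone.
- tip_box: Grey tip box with a clear lid, 122 x 83 x 70 mm; origin at the centre of its underside. To be left alone.
- reagent_bottle: Amber bottle with a white cap, 60 mm across, 130 mm high; origin at the centre of its underside. To be left alone.

How it is judged:
On the way, in this order (a step that is already met when the one before it is completed fails the run):
1. the index pin is home in the next slot and the carousel bears on it, with the clamp still slack (value of joint index_pin above 0.007 m and x of index_pin in the frame of carousel between 0.0011 and 0.004 m and y of index_pin in the frame of carousel above 0.1 m and contact force between carousel and anything else above 3 N and value of joint clamp below 0.6 rad), for 0.2 s.
2. the clamp lever is swung over to its stop (value of joint clamp above 1.25 rad), for 0.1 s.
At the end, for the whole second after the job is handed in: The index pin is at least 7 mm down in the next slot, the play is taken up (pin at least 1.1 mm off the slot's middle on the winding side, of 1.5 mm) and the carousel bears on it with over 3 N; the crank is at rest; the clamp lever is past 1.25 rad (stop at 1.4) (value of joint index_pin above 0.007 m and x of index_pin in the frame of carousel between 0.0011 and 0.004 m and y of index_pin in the frame of carousel above 0.1 m and contact force between carousel and anything else above 3 N and value of joint clamp above 1.25 rad and velocity of joint crank between -0.05 and 0.05 rad/s); the robot touches nothing.
It fails at once if the carousel is forced: more than 120 N between it and the index pin (contact force between carousel and anything else above 120 N).
It fails at once if the robot pushes the carousel or its vials (over 5 N) (contact force between any of the fingers, the arm and carousel above 5 N).
It fails at once if a bystander is moved by more than 20 mm (distance of any of plate, tip_box, reagent_bottle from where it was at the start of the episode above 0.02 m).
It also fails if it takes over 72 s, if anything falls off the work surface, if the arm or the gripper's body presses on something with over 40 N, if the wrist force passes 120 N, or if a joint passes its speed limit or range.

## Working session

There is one attempt and no reset: what is moved stays moved. The work goes in short steps, Python scripts to look and compute and a tool call to move; the robot and the scene stay as the last step left them, time stands still between calls to the robot, and variables do not carry over. Pictures are saved under pics/ and viewed, and the job is handed in when it is done.

Besides the shell and the picture viewer there is one more tool, called after "Emit:" by a JSON object that holds its "fn" and its "kwargs", one argument or row to a line. send_rows: Moves the arm, as the interface text tells. Its arguments: {"type":"object","properties":{"increments":{"type":"array","items":{"type":"array","items":{"type":"array","items":{"type":"number"}}}},"hand":{"type":"number"}},"required":["increments"]}

```bash
mkdir -p pics; cat > h.py <<'E'
import numpy as np, cv2
from workcell import bot, viewer, order
def snap(n,f):
    c=viewer.camera(n); cv2.imwrite('pics/'+f,c['image'][:,:,::-1]); np.savez('pics/'+f[:-4]+'.npz',**c); return c
def pt(c,u,v):
    K=c['camera_matrix'];z=c['range_z'][v,u];p=np.array([(u-K[0,2])/K[0,0],(v-K[1,2])/K[1,1],1])*z
    return c['rotation']@p+c['eye']
E
python3 - <<'E'
from h import *
for n in ['scene','side','wrist']:
    c=snap(n,n+'0.png'); print(n,c['eye'],c['rotation'].round(3).tolist(),c['camera_matrix'].round(1).tolist())
o=bot.get_obs(); print(o)
E
```

```text
scene [1.2994006  0.2848381  0.73886476] [0.508, 0.739, -0.364, -0.253] [[462.0, 0.0, 310.2], [0.0, 462.0, 240.8], [0.0, 0.0, 1.0]]
side [ 0.04115386 -0.5769369   1.05356221] [0.876, -0.346, 0.119, -0.314] [[452.7, 0.0, 319.1], [0.0, 452.7, 239.1], [0.0, 0.0, 1.0]]
wrist [0.15777424 0.47860399 0.37292725] [0.841, 0.523, 0.073, 0.119] [[376.3, 0.0, 321.6], [0.0, 376.3, 238.7], [0.0, 0.0, 1.0]]
{'clock': 0.15, 'joint_pos': array([ 1.11297091e+00,  2.41273335e-01,  4.05477695e-03,  1.33524790e+00,
       -6.55889414e-06,  1.57081793e+00]), 'joint_vel': array([ 1.05111939e-03, -4.68330051e-03,  3.66404792e-03, -3.91770603e-05,
        6.78241964e-04, -1.18584842e-03]), 'tau': array([-2.50057792e-04, -3.72634757e+01,  2.52638590e+01,  1.23664906e-02,
       -1.74703285e-05,  1.80158587e-06]), 'eef_pos': array([0.22079311, 0.44808517, 0.24160884]), 'tool_rot': array([ 8.49122161e-01,  5.28195851e-01, -7.07331717e-04,  4.43878608e-04]), 'ft_force': array([ 0.17775425,  0.05213544, -0.17947849]), 'ft_torque': array([ 0.00229707,  0.00823457, -0.0032517 ]), 'grip_width': 0.08516319947675528}
```

```bash
cat > h.py <<'E'
import numpy as np, cv2
from scipy.spatial.transform import Rotation as R
from workcell import bot, viewer, order
def snap(n,f):
    c=viewer.camera(n); cv2.imwrite('pics/'+f,c['image'][:,:,::-1]); np.savez('pics/'+f[:-4]+'.npz',**c); return c
def load(f): return dict(np.load('pics/'+f+'.npz'))
def rot(c): return R.from_quat(c['rotation']).as_matrix()
def ray(c,u,v):
    K=c['camera_matrix'];return rot(c)@np.array([(u-K[0,2])/K[0,0],(v-K[1,2])/K[1,1],1.])
def pt(c,u,v): return ray(c,u,v)*c['range_z'][int(v),int(u)]+c['eye']
def plane(c,u,v,z):
    d=ray(c,u,v); return c['eye']+d*(z-c['eye'][2])/d[2]
def tri(c1,p1,c2,p2):
    A=[];b=[]
    for c,p in((c1,p1),(c2,p2)):
        d=ray(c,*p);d/=np.linalg.norm(d);P=np.eye(3)-np.outer(d,d);A.append(P);b.append(P@c['eye'])
    x=np.linalg.lstsq(np.vstack(A),np.hstack(b),rcond=None)[0]
    return x, [np.linalg.norm(Ai@x-bi) for Ai,bi in zip(A,b)]
def cloud(c):
    v,u=np.mgrid[0:480,0:640];K=c['camera_matrix'];z=c['range_z']
    p=np.stack([(u-K[0,2])/K[0,0]*z,(v-K[1,2])/K[1,1]*z,z],-1)@rot(c).T+c['eye']
    p[z==0]=np.nan; return p
E
```

```text
(no output)
```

View pics/scene0.png

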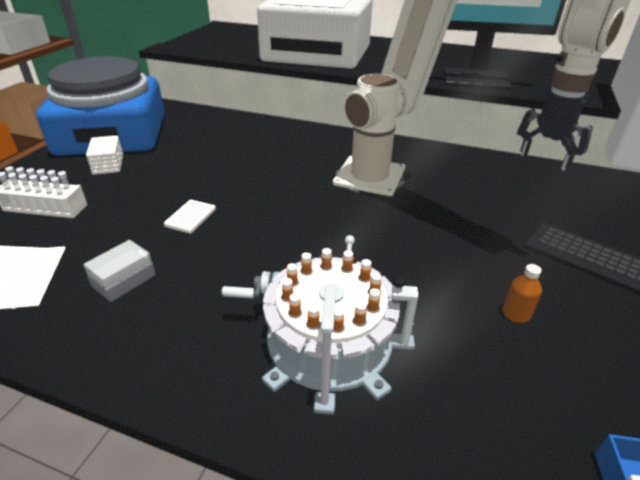

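View pics/side0.png

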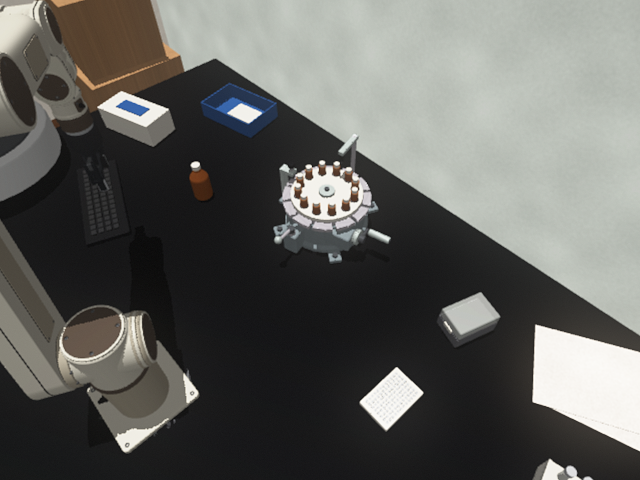

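View pics/wrist0.png

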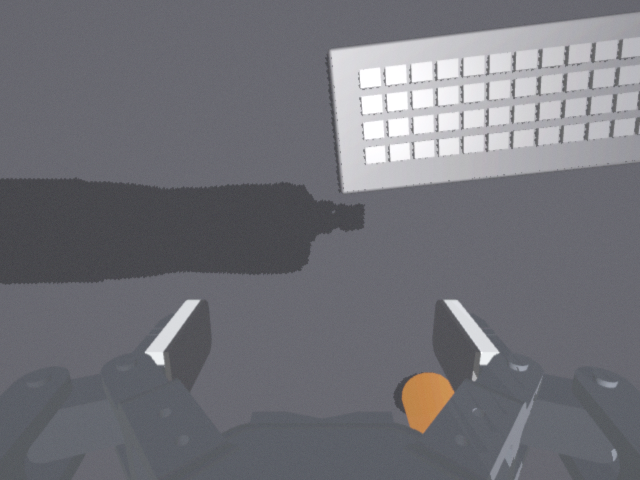

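```bash
python3 - <<'E'
from h import *
s=load('scene0');d=load('side0')
for n,a,b in [('tray ctr',(331,293),(326,190)),('grip',(238,292),(379,237)),('knob',(349,240),(279,240))]:
    print(n,tri(s,a,d,b),pt(s,*a),pt(d,*b))
for n,c,x,y in (('s',s,200,200),('d',d,240,110)):
    im=c['image'][y:y+220 if n=='s' else y+170,x:x+(240 if n=='s' else 170),::-1]
    cv2.imwrite(f'pics/z_{n}.png',cv2.resize(im,None,fx=2.7 if n=='s' else 3.5,fy=2.7 if n=='s' else 3.5,interpolation=cv2.INTER_CUBIC))
E
```

```text
tray ctr (array([0.6896198 , 0.09913035, 0.1292433 ]), [np.float64(0.0013989300036256161), np.float64(0.0013989300036257298)]) [0.78127247 0.12587731 0.21997227] [0.68469836 0.09587878 0.13560712]
grip (array([ 0.7049046 , -0.09759554,  0.07727071]), [np.float64(0.00014497905131103354), np.float64(0.00014497905131160088)]) [ 0.71359562 -0.09183495  0.08703535] [ 0.69664951 -0.10373357  0.08952727]
knob (array([0.48384868, 0.07101714, 0.10066884]), [np.float64(0.0010503468077120177), np.float64(0.0010503468077119676)]) [0.48916623 0.073391   0.10556399] [0.48241555 0.06734232 0.10447052]
```

View pics/z_s.png

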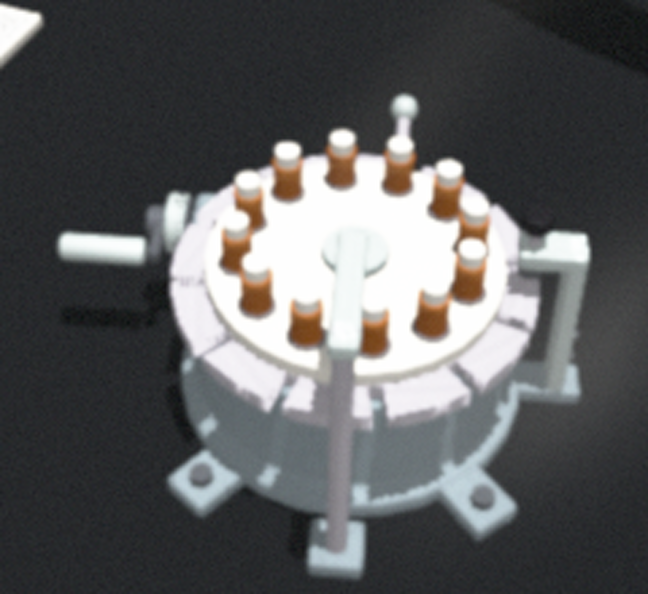

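View pics/z_d.png

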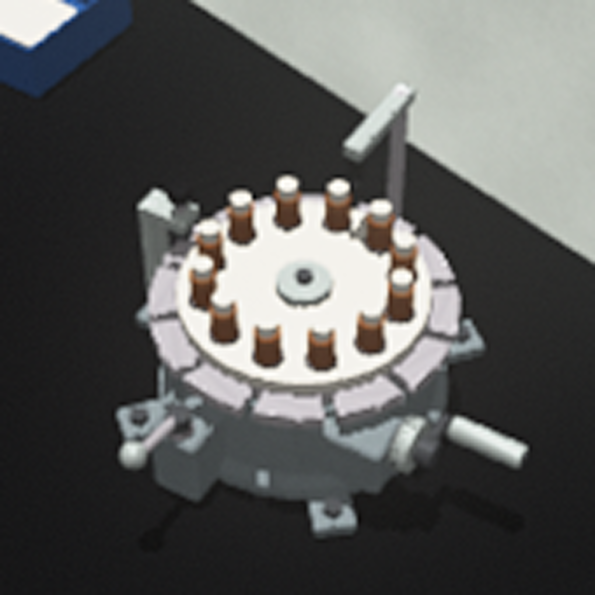

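```bash
python3 - <<'E'
from h import *
from scipy.optimize import least_squares
for n,(x0,y0,x1,y1) in (('scene0',(215,280,262,305)),('side0',(362,224,395,250))):
    c=load(n);P=cloud(c);sub=P[y0:y1,x0:x1].reshape(-1,3);col=c['image'][y0:y1,x0:x1].reshape(-1,3).astype(int)
    m=(sub[:,2]>.04)&(sub[:,2]<.12)&(col.min(1)>110)
    q=sub[m];mu=q.mean(0);w=np.linalg.svd(q-mu,full_matrices=False)[2][0]
    # cylinder fit radius .01 
    def res(p):
        dr=np.array([p[2],-1,p[3]]);dr/=np.linalg.norm(dr);o=np.array([p[0],mu[1],p[1]]);e=q-o
        return np.linalg.norm(e-np.outer(e@dr,dr),axis=1)-.01
    f=least_squares(res,[mu[0],mu[2]-.008,-w[0]/w[1],0],loss='soft_l1',f_scale=.001)
    dr=np.array([f.x[2],-1,f.x[3]]);dr/=np.linalg.norm(dr);o=np.array([f.x[0],mu[1],f.x[1]])
    t=(q-o)@dr; print(n,m.sum(),o,dr,'ends',o+dr*np.percentile(t,1),o+dr*np.percentile(t,99),'rms',f.fun.std(),'ctr',o+dr*(np.percentile(t,1)+np.percentile(t,99))/2)
# stage center by plate/tray from side depth
for n in('side0','scene0'):
    c=load(n);P=cloud(c)
    for lo,hi,nm,r in((.128,.140,'tray',.106),(.104,.116,'plate',.13)):
        m=(P[...,2]>lo)&(P[...,2]<hi)&(np.hypot(P[...,0]-.685,P[...,1]-.097)<.17)
        q=P[m]; print(n,nm,m.sum(),'zmed',np.median(q[:,2]))
        # rim points: farthest per angle
        cc=np.array([.685,.097])
        for it in range(5):
            a=np.arctan2(*(q[:,:2]-cc).T[::-1]);rr=np.hypot(*(q[:,:2]-cc).T)
            k=np.floor((a+np.pi)/(2*np.pi)*60).astype(int)
            rim=[q[k==i][np.argsort(rr[k==i])[int(.97*(k==i).sum())]] for i in range(60) if (k==i).sum()>8]
            rim=np.array(rim)[:,:2]
            f=least_squares(lambda p:np.hypot(*(rim-p[:2]).T)-p[2],[*cc,r],loss='soft_l1',f_scale=.002);cc=f.x[:2]
        print(f.x)
E
```

```text
scene0 346 [ 0.70281923 -0.08919256  0.08077595] [ 0.33639005 -0.94092031 -0.03886779] ends [ 0.68956797 -0.05212735  0.08230705] [ 0.7160421  -0.1261784   0.07924813] rms 0.0036955385063240863 ctr [ 0.70280504 -0.08915287  0.08077759]
side0 129 [ 0.7065712  -0.09839114  0.0786683 ] [ 0.27745281 -0.96070631 -0.00795789] ends [ 0.69699225 -0.06522313  0.07894304] [ 0.71451477 -0.12589648  0.07844046] rms 0.002411973152846132 ctr [ 0.70575351 -0.0955598   0.07869175]
side0 tray 452 zmed 0.1334351542771886
[0.68636987 0.09373449 0.0907359 ]
side0 plate 1245 zmed 0.10880342492556427
[0.68876991 0.09724951 0.13013143]
scene0 tray 903 zmed 0.1340108972624997
[0.69767783 0.10200832 0.08874244]
scene0 plate 2912 zmed 0.11058863799172469
[0.6897832  0.09876538 0.13012887]
```

```bash
python3 - <<'E'
from h import *
s=load('scene0');d=load('side0')
C=np.array([.6893,.098])
def S(n,p): r=p[:2]-C; print(n,p.round(4),'R',np.hypot(*r).round(4),'bearing',np.degrees(np.arctan2(r[1],r[0])).round(1))
f=2.7
S('foot1',plane(s,200+201/f,200+475/f,.012));S('foot2',plane(s,200+482/f,200+497/f,.012))
S('postbase',plane(s,200+338/f,200+548/f,.01))
g=3.5
S('footA',plane(d,240+333/g,110+513/g,.012));S('footB',plane(d,240+140/g,110+415/g,.012));S('footC',plane(d,240+466/g,110+337/g,.012))
S('pinbracketbase',plane(s,200+565/f,200+385/f,.01))
S('knob',tri(s,(200+404/f,200+105/f),d,(240+133/g,110+455/g))[0])
S('pivot side view',plane(d,240+185/g,110+427/g,.101))
S('pinknob',tri(s,(200+537/f,200+222/f),d,(240+187/g,110+218/g))[0])
print(tri(s,(200+537/f,200+222/f),d,(240+187/g,110+218/g)))
E
```

```text
foot1 [0.823  0.0351 0.012 ] R 0.1477 bearing -25.2
foot2 [0.7705 0.2217 0.012 ] R 0.148 bearing 56.7
postbase [0.8416 0.1424 0.01  ] R 0.1587 bearing 16.3
footA [ 0.6036 -0.0283  0.012 ] R 0.1526 bearing -124.2
footB [0.5562 0.1624 0.012 ] R 0.1478 bearing 154.2
footC [0.8291 0.0315 0.012 ] R 0.1548 bearing -25.4
pinbracketbase [0.651  0.2554 0.01  ] R 0.162 bearing 103.7
knob [0.4812 0.0717 0.1022] R 0.2098 bearing -172.8
pivot side view [0.53   0.0653 0.101 ] R 0.1626 bearing -168.4
pinknob [0.651  0.2089 0.1553] R 0.1173 bearing 109.1
(array([0.65098967, 0.20887228, 0.15534742]), [np.float64(0.00799186909764836), np.float64(0.007991869097648112)])
```

Emit:
{"fn": "send_rows", "kwargs": {
  "increments": [
    [[-0.034, 0.035, 0, 0], [-0.034, 0.035, 0, 0], [-0.034, 0.035, 0, 0], [-0.034, 0.035, 0, 0], [-0.034, 0.035, 0, 0], [-0.034, 0.035, 0, 0], [-0.034, 0.035, 0, 0], [-0.034, 0.035, 0, 0]]
  ],
  "hand": -1
}}

```text
clock: 0.95
eef_pos: [0.3541, 0.0755, 0.2391]
tool_rot: [0.845, 0.535, -0.001, 0.001]
ft_force: [1.4, 0.4, -0.0]
grip_width: 0.0851
```

```bash
python3 - <<'E'
from h import *
o=bot.get_obs(); print(o['joint_pos'].round(3),o['eef_pos'],o['tool_rot'])
E
```

```text
[ 0.212 -0.032 -0.313  1.291 -0.002  0.654] [0.35410743 0.07550303 0.2390578 ] [ 0.84499362  0.53477468 -0.00099178  0.00091357]
```

```bash
cat >> h.py <<'E'
def rows(psi,dw,dt):
    """psi deg start; dw list of world xyz per row; dt tool turn deg per row"""
    for d in dw:
        a=np.radians(psi);x=np.array([np.cos(a),np.sin(a)]);y=np.array([np.sin(a),-np.cos(a)])
        print([round(float(x@d[:2]),4),round(float(y@d[:2]),4),round(-d[2],4),dt]); psi-=dt
def psi():
    q=bot.get_obs()['tool_rot']; return np.degrees(2*np.arctan2(q[1],q[0]))
E
python3 - <<'E'
from h import *
rows(64.66,[np.array([.012,-.0345,.0015])]*8,-8.5)
E
```

```text
[-0.026, 0.0256, np.float64(-0.0015), -8.5]
[-0.0295, 0.0215, np.float64(-0.0015), -8.5]
[-0.0324, 0.0169, np.float64(-0.0015), -8.5]
[-0.0345, 0.0119, np.float64(-0.0015), -8.5]
[-0.0359, 0.0067, np.float64(-0.0015), -8.5]
[-0.0365, 0.0013, np.float64(-0.0015), -8.5]
[-0.0363, -0.0041, np.float64(-0.0015), -8.5]
[-0.0353, -0.0094, np.float64(-0.0015), -8.5]
```

Emit:
{"fn": "send_rows", "kwargs": {
  "increments": [
    [[-0.026, 0.026, -0.002, -8.5], [-0.03, 0.022, -0.002, -8.5], [-0.032, 0.017, -0.002, -8.5], [-0.035, 0.012, -0.002, -8.5], [-0.036, 0.007, -0.002, -8.5], [-0.037, 0.001, -0.002, -8.5], [-0.036, -0.004, -0.002, -8.5], [-0.035, -0.009, -0.002, -8.5]]
  ]
}}

```text
clock: 1.75
eef_pos: [0.4335, -0.1972, 0.2538]
tool_rot: [0.432, 0.902, -0.001, -0.001]
ft_force: [-0.0, 0.4, -0.7]
grip_width: 0.0854
```

Emit:
{"fn": "send_rows", "kwargs": {
  "increments": [
    [[0, 0, 0, -8.5], [0, 0, 0, -8.5], [0, 0, 0, -8.5], [0, 0, 0, -8.5], [0, 0, 0, -8.5], [0, 0, 0, -8.5], [0, 0, 0, -8.5], [0, 0, 0, -4.0]]
  ]
}}

```text
clock: 2.55
eef_pos: [0.4326, -0.2029, 0.2499]
tool_rot: [-0.115, 0.993, 0.001, -0.004]
ft_force: [-0.3, 0.0, 0.4]
grip_width: 0.0854
```

```bash
python3 - <<'E'
from h import *
o=bot.get_obs(); print(o['joint_pos'].round(3),o['eef_pos'],o['tool_rot'],psi())
E
```

```text
[-0.437  0.199 -0.028  1.351 -0.003 -2.238] [ 0.4326022  -0.20288079  0.24992214] [-1.14922400e-01  9.93365568e-01  6.49778940e-04 -4.15539747e-03] 193.19841575560187
```

Emit:
{"fn": "send_rows", "kwargs": {
  "increments": [
    [[-0.033, 0.003, 0, -2.8], [-0.033, 0.003, 0, 0], [-0.033, 0.003, 0, 0], [-0.033, 0.003, 0, 0], [-0.033, 0.003, 0, 0], [-0.033, 0.003, 0, 0], [-0.033, 0.003, 0, 0], [-0.033, 0.003, 0, 0]]
  ]
}}

```text
clock: 3.35
eef_pos: [0.6836, -0.1067, 0.2442]
tool_rot: [-0.138, 0.99, 0.001, -0.008]
ft_force: [0.8, -0.2, 0.2]
grip_width: 0.0854
```

```bash
python3 - <<'E'
from h import *
c=snap('wrist','w1.png');o=bot.get_obs(); print(o['joint_pos'].round(3),o['eef_pos'],psi(),c['eye'])
E
```

```text
[-0.15   0.68   0.686  1.592  0.    -2.   ] [ 0.68757512 -0.10395269  0.24079593] 196.00140974277272 [ 0.70461117 -0.1750398   0.37530091]
```

View pics/w1.png

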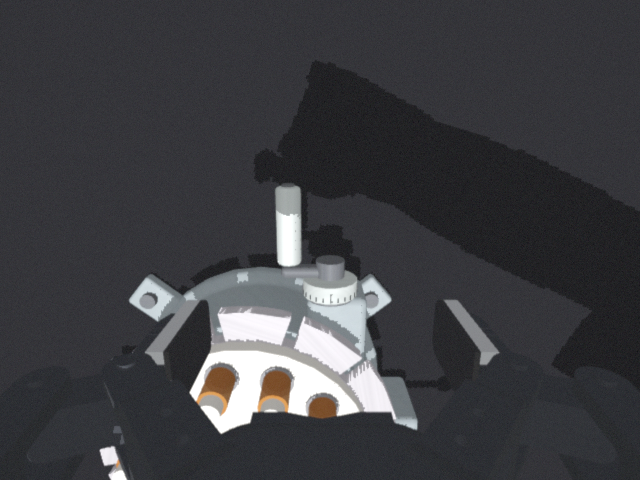

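```bash
python3 - <<'E'
from h import *
w=load('w1');s=load('scene0');d=load('side0')
C=np.array([.6893,.098]);xs=np.array([.9613,.2756]);ys=np.array([-.2756,.9613])
def S(n,p): r=p[:2]-C; print(n,p.round(4),'stage',(r@xs).round(4),(r@ys).round(4))
S('end',plane(w,288,186,.08));S('near',plane(w,289,264,.08));S('ctr',plane(w,288.5,225,.08))
for u,v in((288,200),(289,225),(289,250)):S('d',pt(w,u,v))
print('tri',tri(w,(288.5,225),d,(379,237)),tri(w,(288.5,225),s,(238,292)))
S('hub end',plane(w,331,262,.09))
S('foot R',plane(w,372,299,.012));S('foot L',plane(w,148,300,.012))
E
```

```text
end [ 0.714  -0.1273  0.08  ] stage -0.0384 -0.2233
near [ 0.6971 -0.0644  0.08  ] stage -0.0373 -0.1583
ctr [ 0.7058 -0.0968  0.08  ] stage -0.0378 -0.1918
d [ 0.711  -0.1185  0.0901] stage -0.0388 -0.2141
d [ 0.7054 -0.0991  0.0884] stage -0.0389 -0.1939
d [ 0.7003 -0.0794  0.0893] stage -0.0384 -0.1736
tri (array([ 0.7059892 , -0.0962656 ,  0.07565827]), [np.float64(0.0006353745926082479), np.float64(0.0006353745926084541)]) (array([ 0.70590437, -0.09657159,  0.07864691]), [np.float64(0.00018175859038018822), np.float64(0.00018175859038077922)])
hub end [ 0.6652 -0.0788  0.09  ] stage -0.0719 -0.1634
foot R [ 0.601  -0.0242  0.012 ] stage -0.1186 -0.0932
foot L [0.8277 0.0393 0.012 ] stage 0.1169 -0.0946
```

Emit:
{"fn": "send_rows", "kwargs": {
  "increments": [
    [[-0.01, -0.002, 0, 0], [-0.01, -0.001, 0, 0], [0, 0, 0.025, 0], [0, 0, 0.025, 0], [0, 0, 0.025, 0], [0, 0, 0.025, 0], [0, 0, 0, 0], [0, 0, 0, 0]]
  ]
}}

```text
clock: 4.2
eef_pos: [0.7066, -0.0984, 0.1288]
tool_rot: [-0.141, 0.99, 0.004, -0.012]
ft_force: [-0.4, 0.5, 0.7]
grip_width: 0.0853
```

```bash
python3 - <<'E'
from h import *
c=snap('wrist','w2.png');o=bot.get_obs(); print(o['joint_pos'].round(3),o['eef_pos'],psi(),c['eye'],o['ft_force'])
E
```

```text
[-1.390e-01  7.600e-01  5.430e-01  1.381e+00  1.000e-03 -1.993e+00] [ 0.70636074 -0.09836768  0.12850583] 196.2343353301578 [ 0.72942986 -0.16700315  0.25937327] [ 0.044415   -0.4349394  -0.36632967]
```

View pics/w2.png

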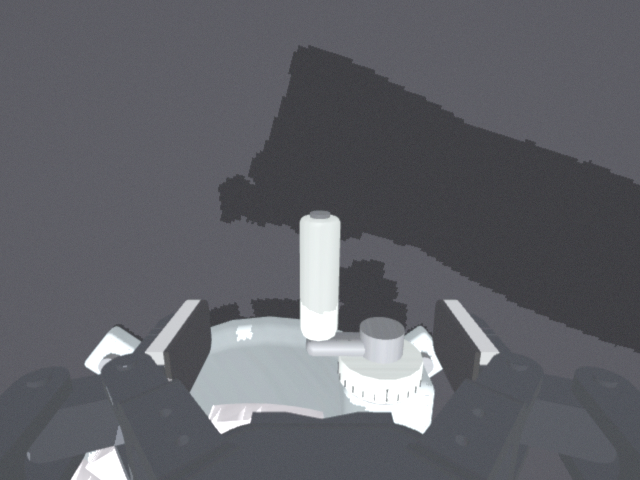

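Emit:
{"fn": "send_rows", "kwargs": {
  "increments": [
    [[0, -0.004, 0.014, 0], [0, 0, 0.014, 0], [0, 0, 0.014, 0], [0, 0, 0.009, 0], [0, 0, 0, 0], [0, 0, 0, 0], [0, 0, 0, 0], [0, 0, 0, 0]]
  ]
}}

```text
clock: 5.05
eef_pos: [0.7117, -0.1045, 0.0828]
tool_rot: [-0.141, 0.99, 0.002, -0.005]
ft_force: [-0.1, -0.1, -0.6]
grip_width: 0.0856
```

```bash
python3 - <<'E'
from h import *
c=snap('wrist','w3.png');o=bot.get_obs(); print(o['joint_pos'].round(3),o['eef_pos'],psi(),c['eye'],o['ft_force'],o['tool_rot'],o['joint_vel'].round(4))
E
```

```text
[-0.146  0.786  0.473  1.27   0.    -1.999] [ 0.71176429 -0.10454909  0.0829159 ] 196.18631124177443 [ 0.73261141 -0.17281507  0.21386433] [ 0.35676632 -0.99588452  0.28990223] [-0.14078076  0.99002501  0.00158758 -0.00536146] [-0.0008  0.0011 -0.002  -0.0007 -0.0008 -0.0009]
```

View pics/w3.png

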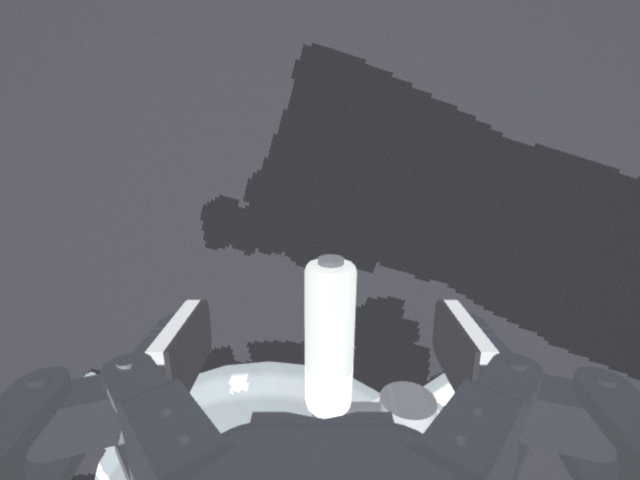

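Emit:
{"fn": "send_rows", "kwargs": {
  "increments": [
    [[0.0035, 0.003, 0.006, 0], [0, 0, 0.006, 0], [0, 0, 0, 0], [0, 0, 0, 0], [0, 0, 0, 0], [0, 0, 0, 0], [0, 0, 0, 0], [0, 0, 0, 0]]
  ]
}}

```text
clock: 5.9
eef_pos: [0.7075, -0.1023, 0.0708]
tool_rot: [-0.141, 0.99, 0.001, -0.005]
ft_force: [0.2, 0.7, -0.1]
grip_width: 0.0856
```

Emit:
{"fn": "send_rows", "kwargs": {
  "increments": [
    [[0, 0, 0, 0], [0, 0, 0, 0], [0, 0, 0, 0], [0, 0, 0, 0], [0, 0, 0, 0], [0, 0, 0, 0], [0, 0, 0, 0], [0, 0, 0, 0]]
  ],
  "hand": 1
}}

```text
clock: 6.7
eef_pos: [0.7078, -0.1023, 0.0712]
tool_rot: [-0.141, 0.99, 0.001, -0.004]
ft_force: [0.4, 0.3, 0.1]
grip_width: 0.0186
```

```bash
python3 - <<'E'
from h import *
c=snap('wrist','w4.png');o=bot.get_obs(); print(o['joint_pos'].round(3),o['eef_pos'],psi(),o['ft_force'],o['tool_rot'],o['grip_width'])
E
```

```text
[-0.144  0.783  0.436  1.233  0.    -1.997] [ 0.70779318 -0.10233229  0.07119298] 196.1778104805829 [ 0.07111497 -0.40160987  0.18180589] [-0.1407081   0.99004089  0.00137859 -0.00428559] 0.0185242470013171
```

View pics/w4.png

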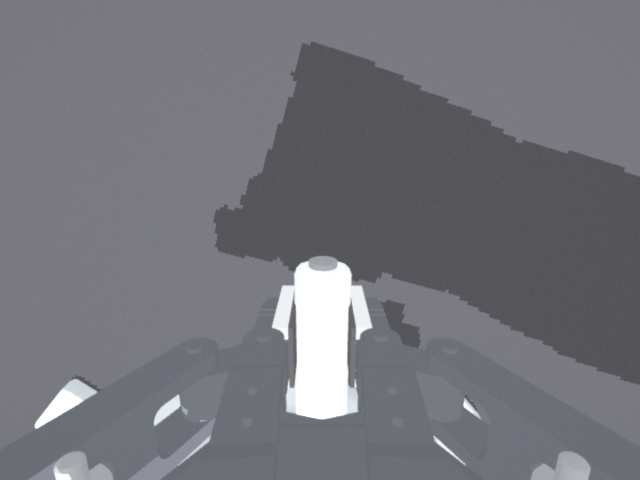

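```bash
cat >> h.py <<'E'
import json,os
XS=np.array([.9613,.2756])
def st():
    p=bot.get_obs()['eef_pos']; return p[:2]@XS, p[2]
def crank(step,n=8,r=.034):
    o=bot.get_obs(); s,h=st(); s0,h0=json.load(open('ax.json'))
    a=np.degrees(np.arctan2(s-s0,h-h0))%360; rad=np.hypot(s-s0,h-h0); F=o['ft_force']
    fs=F[:2]@XS; t=np.radians(a)
    ft=fs*np.cos(t)-F[2]*np.sin(t); fr=fs*np.sin(t)+F[2]*np.cos(t)
    q=o['tool_rot']; z=R.from_quat(q).apply([0,0,1])
    ys=np.array([-.2756,.9613])
    print(f"t {o['clock']:.2f} alpha {a:.1f} rad {rad*1e3:.1f} Ft(resist -) {ft:.2f} Fr {fr:.2f} Fy {F[:2]@ys:.2f} y_s {o['eef_pos'][:2]@ys:.4f} tilt x {z[:2]@XS:.4f} y {z[:2]@ys:.4f} psi {psi():.1f} w {o['grip_width']:.4f}")
    open('log.csv','a').write(f"{o['clock']},{s},{h},{ft},{fr}\n")
    for k in range(n):
        b=np.radians(a+step*(k+1)); S,H=s0+r*np.sin(b),h0+r*np.cos(b)
        print([round(float(s-S),4),0,round(float(h-H),4),0],end=','); s,h=S,H
    print()
E
python3 - <<'E'
from h import *
s,h=st(); json.dump([float(s-.034),float(h+.001)],open('ax.json','w'))
crank(12)
E
```

```text
t 6.75 alpha 91.7 rad 34.0 Ft(resist -) -0.18 Fr -0.05 Fy -0.41 y_s -0.2934 tilt x -0.0081 y 0.0039 psi 196.2 w 0.0185
[0.001, 0, 0.007, 0],[0.0024, 0, 0.0067, 0],[0.0037, 0, 0.006, 0],[0.0049, 0, 0.0051, 0],[0.0059, 0, 0.004, 0],[0.0066, 0, 0.0027, 0],[0.007, 0, 0.0013, 0],[0.0071, 0, -0.0002, 0],
```

Emit:
{"fn": "send_rows", "kwargs": {
  "increments": [
    [[0.001, 0, 0.007, 0], [0.0024, 0, 0.0067, 0], [0.0037, 0, 0.006, 0], [0.0049, 0, 0.0051, 0], [0.0059, 0, 0.004, 0], [0.0066, 0, 0.0027, 0], [0.007, 0, 0.0013, 0], [0.0071, 0, -0.0002, 0]]
  ]
}}

```text
clock: 7.55
eef_pos: [0.6724, -0.1122, 0.0378]
tool_rot: [-0.141, 0.99, 0.002, 0.001]
ft_force: [4.2, 1.3, 1.8]
grip_width: 0.0183
```

```bash
python3 - <<'E'
from h import *
crank(12)
E
```

```text
t 7.55 alpha 184.7 rad 34.5 Ft(resist -) -4.27 Fr -2.13 Fy 0.08 y_s -0.2932 tilt x 0.0029 y 0.0030 psi 196.2 w 0.0183
[0.0069, 0, -0.0018, 0],[0.0066, 0, -0.0027, 0],[0.0058, 0, -0.004, 0],[0.0049, 0, -0.0052, 0],[0.0037, 0, -0.0061, 0],[0.0024, 0, -0.0067, 0],[0.0009, 0, -0.007, 0],[-0.0006, 0, -0.0071, 0],
```

Tracks well. Continue.

Emit:
{"fn": "send_rows", "kwargs": {
  "increments": [
    [[0.0069, 0, -0.0016, 0], [0.0066, 0, -0.0027, 0], [0.0058, 0, -0.004, 0], [0.0049, 0, -0.0052, 0], [0.0037, 0, -0.0061, 0], [0.0024, 0, -0.0067, 0], [0.0009, 0, -0.007, 0], [-0.0006, 0, -0.0071, 0]]
  ]
}}

```text
clock: 8.35
eef_pos: [0.6432, -0.1203, 0.0804]
tool_rot: [-0.141, 0.99, 0.003, 0.007]
ft_force: [8.7, 2.3, -7.5]
grip_width: 0.0182
```

```bash
python3 - <<'E'
from h import *
crank(14)
E
```

```text
t 8.35 alpha 283.9 rad 34.0 Ft(resist -) -5.12 Fr -10.48 Fy -0.19 y_s -0.2929 tilt x 0.0144 y 0.0047 psi 196.3 w 0.0182
[-0.003, 0, -0.0077, 0],[-0.0047, 0, -0.0068, 0],[-0.0062, 0, -0.0055, 0],[-0.0074, 0, -0.0038, 0],[-0.0081, 0, -0.0019, 0],[-0.0083, 0, 0.0001, 0],[-0.008, 0, 0.0021, 0],[-0.0073, 0, 0.004, 0],
```

Emit:
{"fn": "send_rows", "kwargs": {
  "increments": [
    [[-0.004, 0, -0.0077, 0], [-0.005, 0, -0.0068, 0], [-0.0062, 0, -0.0055, 0], [-0.0074, 0, -0.0038, 0], [-0.0081, 0, -0.0019, 0], [-0.0083, 0, 0.0001, 0], [-0.008, 0, 0.0021, 0], [-0.0073, 0, 0.004, 0]]
  ]
}}

```text
clock: 9.15
eef_pos: [0.6866, -0.1083, 0.1034]
tool_rot: [-0.14, 0.99, 0.002, -0.004]
ft_force: [-2.5, -0.1, 3.4]
grip_width: 0.0183
```

```bash
python3 - <<'E'
from h import *
crank(14)
E
```

```text
t 9.15 alpha 21.1 rad 33.4 Ft(resist -) -3.47 Fr 2.26 Fy 0.54 y_s -0.2933 tilt x -0.0077 y 0.0056 psi 196.1 w 0.0183
[-0.0075, 0, 0.0034, 0],[-0.0061, 0, 0.0056, 0],[-0.0046, 0, 0.0069, 0],[-0.0028, 0, 0.0078, 0],[-0.0009, 0, 0.0082, 0],[0.0012, 0, 0.0082, 0],[0.0031, 0, 0.0077, 0],[0.0049, 0, 0.0067, 0],
```

Emit:
{"fn": "send_rows", "kwargs": {
  "increments": [
    [[-0.0075, 0, 0.0034, 0], [-0.0061, 0, 0.0056, 0], [-0.0046, 0, 0.0069, 0], [-0.0028, 0, 0.0078, 0], [-0.0009, 0, 0.0082, 0], [0.0012, 0, 0.0082, 0], [0.0031, 0, 0.0077, 0], [0.0049, 0, 0.0067, 0]]
  ]
}}

```text
clock: 9.95
eef_pos: [0.6967, -0.1053, 0.0454]
tool_rot: [-0.14, 0.99, 0.001, -0.008]
ft_force: [-6.9, 0.3, 14.1]
grip_width: 0.0185
```

```bash
python3 - <<'E'
from h import *
crank(14)
E
```

```text
t 9.95 alpha 139.9 rad 35.0 Ft(resist -) -4.06 Fr -15.07 Fy 2.17 y_s -0.2932 tilt x -0.0153 y 0.0051 psi 196.1 w 0.0185
[0.0076, 0, 0.0038, 0],[0.0078, 0, 0.0027, 0],[0.0083, 0, 0.0007, 0],[0.0082, 0, -0.0013, 0],[0.0076, 0, -0.0032, 0],[0.0066, 0, -0.005, 0],[0.0052, 0, -0.0064, 0],[0.0035, 0, -0.0075, 0],
```

Emit:
{"fn": "send_rows", "kwargs": {
  "increments": [
    [[0.0085, 0, 0.0022, 0], [0.0078, 0, 0.0015, 0], [0.0083, 0, 0.0, 0], [0.008, 0, -0.0018, 0], [0.0074, 0, -0.0036, 0], [0.0063, 0, -0.0053, 0], [0.0048, 0, -0.0066, 0], [0.003, 0, -0.0075, 0]]
  ]
}}

```text
clock: 10.75
eef_pos: [0.6458, -0.1196, 0.0566]
tool_rot: [-0.14, 0.99, 0.003, -0.004]
ft_force: [-0.8, -0.5, -5.7]
grip_width: 0.0183
```

```bash
python3 - <<'E'
from h import *
crank(14)
E
```

```text
t 10.75 alpha 242.8 rad 34.1 Ft(resist -) -4.66 Fr 3.40 Fy -0.28 y_s -0.2929 tilt x -0.0079 y 0.0076 psi 196.1 w 0.0183
[0.0028, 0, -0.0078, 0],[0.0009, 0, -0.0082, 0],[-0.0011, 0, -0.0082, 0],[-0.0031, 0, -0.0077, 0],[-0.0048, 0, -0.0067, 0],[-0.0063, 0, -0.0053, 0],[-0.0074, 0, -0.0037, 0],[-0.0081, 0, -0.0017, 0],
```

Emit:
{"fn": "send_rows", "kwargs": {
  "increments": [
    [[0.0028, 0, -0.0078, 0], [0.0007, 0, -0.0082, 0], [-0.0014, 0, -0.0082, 0], [-0.0034, 0, -0.0077, 0], [-0.005, 0, -0.0066, 0], [-0.0065, 0, -0.0051, 0], [-0.0075, 0, -0.0034, 0], [-0.0081, 0, -0.0014, 0]]
  ]
}}

```text
clock: 11.55
eef_pos: [0.676, -0.111, 0.1061]
tool_rot: [-0.14, 0.99, 0.003, -0.004]
ft_force: [-2.6, -3.5, -6.6]
grip_width: 0.0184
```

```bash
python3 - <<'E'
from h import *
crank(14)
a=load('scene0');c=snap('scene','s1.png')
x,y=355,255
im=np.hstack([cv2.resize(k['image'][y:y+85,x:x+70,::-1],None,fx=5.5,fy=5.5,interpolation=cv2.INTER_CUBIC) for k in(a,c)])
cv2.imwrite('pics/p1.png',im)
E
```

```text
t 11.55 alpha 1.8 rad 33.9 Ft(resist -) -3.23 Fr -6.70 Fy -2.68 y_s -0.2930 tilt x -0.0072 y 0.0076 psi 196.1 w 0.0184
[-0.0082, 0, 0.0012, 0],[-0.0076, 0, 0.0032, 0],[-0.0066, 0, 0.005, 0],[-0.0052, 0, 0.0064, 0],[-0.0035, 0, 0.0075, 0],[-0.0016, 0, 0.0081, 0],[0.0004, 0, 0.0083, 0],[0.0024, 0, 0.0079, 0],
```

View pics/p1.png

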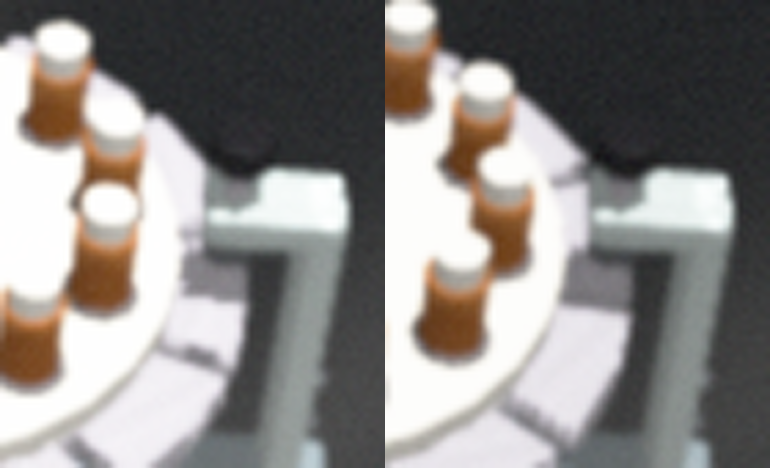

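```bash
python3 - <<'E'
from h import *
c=load('s1');a=load('scene0')
C=np.array([.6893,.098])
# sample plate brightness around radius .122-.126 at z=.11
K=c['camera_matrix'];Rm=rot(c)
def prof(c,r):
    th=np.radians(np.arange(-60,115,.5));P=np.stack([C[0]+r*np.cos(th),C[1]+r*np.sin(th),0*th+.110],1)
    q=(P-c['eye'])@rot(c);uv=np.stack([K[0,0]*q[:,0]/q[:,2]+K[0,2],K[1,1]*q[:,1]/q[:,2]+K[1,2]],1).astype(np.float32)
    g=cv2.cvtColor(c['image'],cv2.COLOR_RGB2GRAY)
    return np.degrees(th),cv2.remap(g,uv[:,0],uv[:,1],cv2.INTER_LINEAR).ravel().astype(float)
for n,k in(('0',a),('1',c)):
    p=0
    for r in(.117,.120,.123): t,v=prof(k,r);p=p+v/3
    base=cv2.medianBlur(p.astype(np.float32).reshape(-1,1),5).ravel()
    from scipy.signal import find_peaks
    pk,pr=find_peaks(-p,prominence=15,width=3)
    print(n,[(t[i],round(p[i]),round(q)) for i,q in zip(pk,pr['prominences'])])
E
```

```text
0 [(np.float64(-32.0), 194, 49), (np.float64(-3.5), 171, 71), (np.float64(11.5), 124, 119), (np.float64(27.0), 152, 89), (np.float64(55.5), 132, 110), (np.float64(86.0), 136, 106), (np.float64(109.50000000000001), 87, 64)]
1 [(np.float64(-50.0), 214, 17), (np.float64(-19.5), 167, 67), (np.float64(9.0), 101, 132), (np.float64(40.0), 132, 101), (np.float64(68.5), 137, 96), (np.float64(109.50000000000001), 78, 79)]
```

Emit:
{"fn": "send_rows", "kwargs": {
  "increments": [
    [[-0.0082, 0, 0.0014, 0], [-0.0076, 0, 0.0034, 0], [-0.0064, 0, 0.0052, 0], [-0.005, 0, 0.0064, 0], [-0.0032, 0, 0.0075, 0], [-0.0012, 0, 0.0081, 0], [0.0008, 0, 0.0081, 0], [0.0028, 0, 0.0076, 0]]
  ]
}}

```text
clock: 12.4
eef_pos: [0.7077, -0.1024, 0.0686]
tool_rot: [-0.14, 0.99, 0.002, 0.002]
ft_force: [3.3, 1.7, 2.5]
grip_width: 0.0183
```

```bash
cat >> h.py <<'E'
def pin(n):
    a=load('scene0');c=snap('scene',n+'.png');b=snap('side',n+'d.png');a2=load('side0');x,y=380,262
    im=[cv2.resize(k['image'][y:y+40,x:x+50,::-1],(400,320),interpolation=cv2.INTER_CUBIC) for k in(a,c)]
    x,y=275,155
    im2=[cv2.resize(k['image'][y:y+35,x:x+44,::-1],(400,280),interpolation=cv2.INTER_CUBIC) for k in(a2,b)]
    cv2.imwrite('pics/p_'+n+'.png',np.vstack([np.hstack(im),np.hstack(im2)]))
    g=lambda k,y0,y1,x0,x1:k['image'][y0:y1,x0:x1].mean(2)
    print('knob diff scene',np.abs(g(a,275,290,390,408)-g(c,275,290,390,408)).mean().round(2),'side',np.abs(g(a2,165,182,286,300)-g(b,165,182,286,300)).mean().round(2))
E
python3 - <<'E'
from h import *
crank(10)
pin('s2')
E
```

```text
t 12.40 alpha 96.0 rad 34.1 Ft(resist -) -2.88 Fr 3.31 Fy 0.71 y_s -0.2934 tilt x 0.0048 y 0.0039 psi 196.1 w 0.0183
[0.0012, 0, 0.0058, 0],[0.0021, 0, 0.0055, 0],[0.0031, 0, 0.0051, 0],[0.0039, 0, 0.0045, 0],[0.0046, 0, 0.0037, 0],[0.0052, 0, 0.0029, 0],[0.0056, 0, 0.0019, 0],[0.0059, 0, 0.0009, 0],
knob diff scene 14.46 side 24.02
```

View pics/p_s2.png

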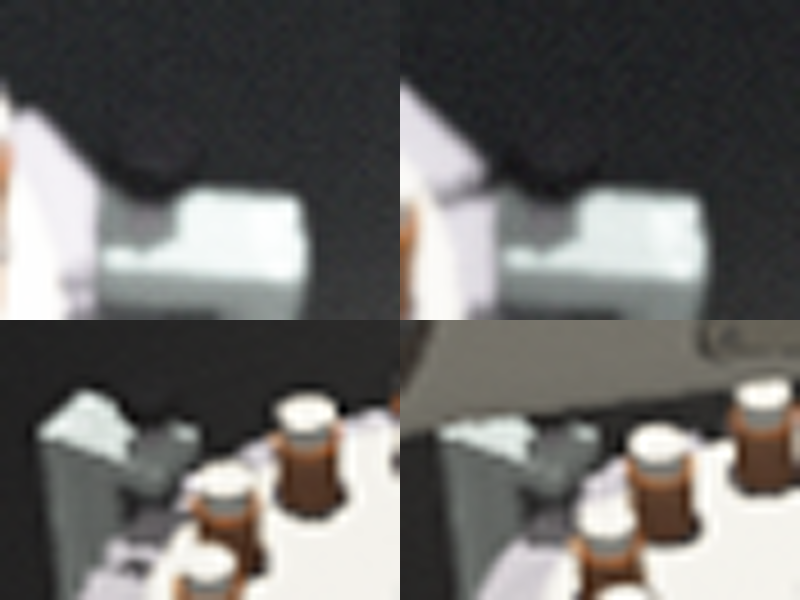

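Emit:
{"fn": "send_rows", "kwargs": {
  "increments": [
    [[0.0006, 0, 0.003, 0], [0.0009, 0, 0.003, 0], [0.0011, 0, 0.0028, 0], [0.0013, 0, 0.0027, 0], [0.0016, 0, 0.0026, 0], [0.0018, 0, 0.0024, 0], [0.002, 0, 0.0022, 0], [0.0022, 0, 0.002, 0]]
  ]
}}

```text
clock: 13.3
eef_pos: [0.6977, -0.1051, 0.0469]
tool_rot: [-0.14, 0.99, 0.002, 0.005]
ft_force: [1.8, 0.7, 2.5]
grip_width: 0.0183
```

```bash
python3 - <<'E'
from h import *
crank(5)
pin('s3')
E
```

```text
t 13.30 alpha 137.1 rad 34.5 Ft(resist -) -3.10 Fr -0.55 Fy 0.22 y_s -0.2934 tilt x 0.0102 y 0.0033 psi 196.2 w 0.0183
[0.0026, 0, 0.0015, 0],[0.0024, 0, 0.0017, 0],[0.0026, 0, 0.0015, 0],[0.0027, 0, 0.0013, 0],[0.0028, 0, 0.001, 0],[0.0029, 0, 0.0008, 0],[0.0029, 0, 0.0005, 0],[0.003, 0, 0.0003, 0],
knob diff scene 14.53 side 36.1
```

View pics/p_s3.png

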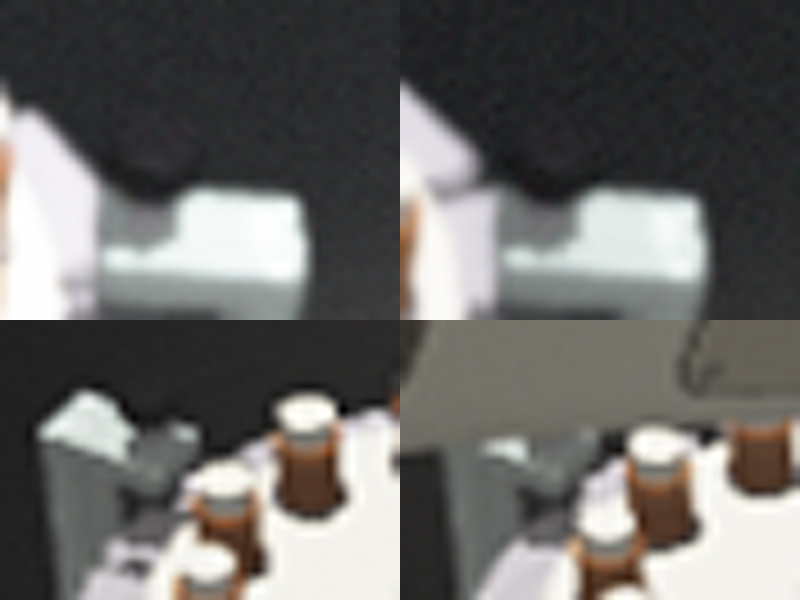

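```bash
python3 - <<'E'
from h import *
c=load('s3');C=np.array([.6893,.098]);K=c['camera_matrix']
for u,v in((387.5,285),(384,285.3),(391,285)):
    p=plane(c,u,v,.11);r=p[:2]-C;print(np.hypot(*r),np.degrees(np.arctan2(r[1],r[0])))
for b in(103.7,106,108.3):
  for r,z in((.122,.11),(.122,.15),(.122,.178)):
    P=np.array([C[0]+r*np.cos(np.radians(b)),C[1]+r*np.sin(np.radians(b)),z]);q=(P-c['eye'])@rot(c);print(b,z,(K@q/q[2])[:2].round(1))
im=c['image'][255:325,350:430,::-1].astype(float)
im=np.clip((im/255)**.5*255,0,255).astype(np.uint8)
cv2.imwrite('pics/p4.png',cv2.resize(im,None,fx=8,fy=8,interpolation=cv2.INTER_CUBIC))
E
```

```text
0.12197197846143139 131.0284576903265
0.11500704812263213 131.8261308105684
0.1285638958963171 129.9655466846847
103.7 0.11 [395.  305.6]
103.7 0.15 [397.5 290.2]
103.7 0.178 [399.3 278.9]
106 0.11 [394.9 303.8]
106 0.15 [397.4 288.4]
106 0.178 [399.2 277.1]
108.3 0.11 [394.7 302. ]
108.3 0.15 [397.1 286.6]
108.3 0.178 [399.  275.3]
```

View pics/p4.png

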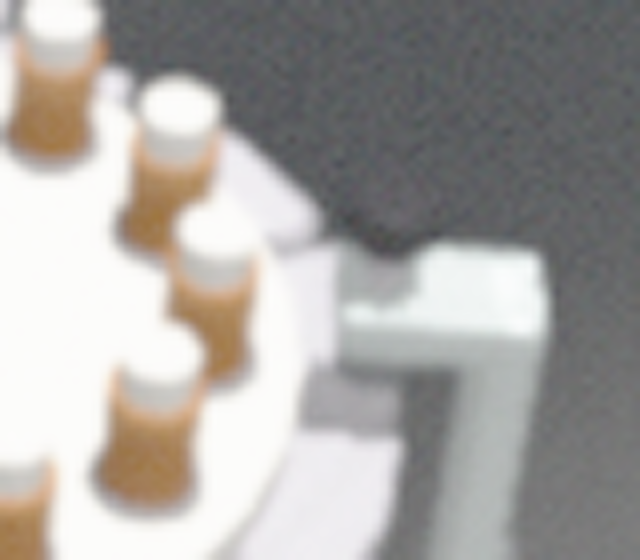

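Emit:
{"fn": "send_rows", "kwargs": {
  "increments": [
    [[0.0025, 0, 0.0012, 0], [0.0025, 0, 0.0015, 0], [0.0026, 0, 0.0014, 0], [0.0027, 0, 0.0012, 0], [0.0028, 0, 0.001, 0], [0.0029, 0, 0.0007, 0], [0.0029, 0, 0.0004, 0], [0.003, 0, 0.0002, 0]]
  ]
}}

```text
clock: 14.2
eef_pos: [0.6759, -0.1112, 0.0377]
tool_rot: [-0.141, 0.99, 0.003, 0.005]
ft_force: [2.5, 1.4, 0.5]
grip_width: 0.018
```

```bash
cat >> h.py <<'E'
def pin(n):
    a=load('s3');c=snap('scene',n+'.png')
    g=lambda k:cv2.resize(((np.clip(k['image'][265:305,380:425,::-1]/255.,0,1))**.5*255).astype(np.uint8),(400,356),interpolation=cv2.INTER_CUBIC)
    cv2.imwrite('pics/p_'+n+'.png',np.hstack([g(a),g(c)]))
    m=lambda k:k['image'][270:300,390:412].astype(float).mean(2)
    print('knob diff scene',np.abs(m(a)-m(c)).mean().round(2))
E
python3 - <<'E'
from h import *
crank(5)
pin('s4')
E
```

```text
t 14.20 alpha 178.5 rad 34.5 Ft(resist -) -2.81 Fr -0.39 Fy 0.61 y_s -0.2932 tilt x 0.0116 y 0.0037 psi 196.2 w 0.0180
[0.003, 0, -0.0006, 0],[0.0029, 0, -0.0003, 0],[0.0029, 0, -0.0006, 0],[0.0029, 0, -0.0008, 0],[0.0028, 0, -0.0011, 0],[0.0027, 0, -0.0013, 0],[0.0025, 0, -0.0015, 0],[0.0024, 0, -0.0017, 0],
knob diff scene 3.41
```

View pics/p_s4.png

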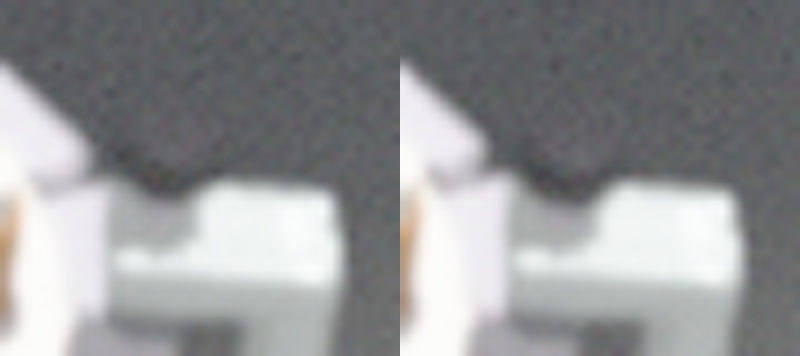

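Not dropped; baseline tangential resistance ≈3 N. Continue.

Emit:
{"fn": "send_rows", "kwargs": {
  "increments": [
    [[0.003, 0, -0.0002, 0], [0.0029, 0, -0.0004, 0], [0.0029, 0, -0.0006, 0], [0.0029, 0, -0.0008, 0], [0.0028, 0, -0.0011, 0], [0.0027, 0, -0.0013, 0], [0.0025, 0, -0.0015, 0], [0.0024, 0, -0.0017, 0]]
  ]
}}

```text
clock: 15.05
eef_pos: [0.6534, -0.1175, 0.0463]
tool_rot: [-0.141, 0.99, 0.003, 0.007]
ft_force: [4.1, 1.6, 0.5]
grip_width: 0.0183
```

```bash
python3 - <<'E'
from h import *
crank(5)
pin('s5')
E
```

```text
t 15.05 alpha 220.9 rad 34.3 Ft(resist -) -2.95 Fr -3.29 Fy 0.40 y_s -0.2930 tilt x 0.0139 y 0.0041 psi 196.2 w 0.0183
[0.002, 0, -0.0023, 0],[0.002, 0, -0.0022, 0],[0.0018, 0, -0.0024, 0],[0.0016, 0, -0.0025, 0],[0.0013, 0, -0.0027, 0],[0.0011, 0, -0.0028, 0],[0.0008, 0, -0.0028, 0],[0.0006, 0, -0.0029, 0],
knob diff scene 9.27
```

View pics/p_s5.png

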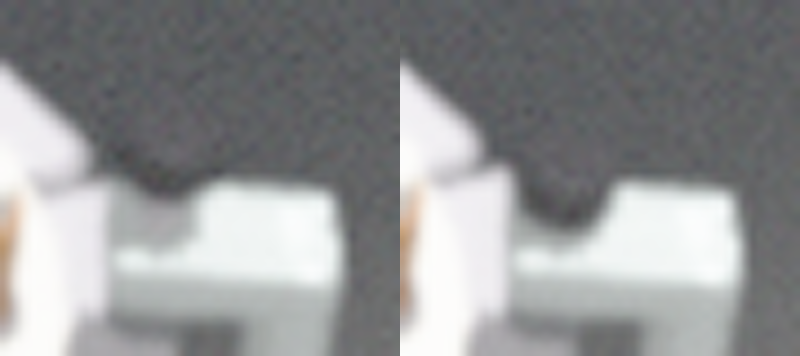

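Emit:
{"fn": "send_rows", "kwargs": {
  "increments": [
    [[0.0008, 0, -0.0009, 0], [0.0008, 0, -0.0009, 0], [0.0008, 0, -0.0009, 0], [0.0008, 0, -0.001, 0], [0.0007, 0, -0.001, 0], [0.0007, 0, -0.001, 0], [0.0006, 0, -0.001, 0], [0.0006, 0, -0.001, 0]]
  ]
}}

```text
clock: 15.9
eef_pos: [0.6473, -0.1192, 0.0539]
tool_rot: [-0.141, 0.99, 0.003, 0.006]
ft_force: [4.6, 0.7, -1.1]
grip_width: 0.0183
```

```bash
python3 - <<'E'
from h import *
crank(1.7)
E
```

```text
t 15.90 alpha 237.5 rad 34.2 Ft(resist -) -3.42 Fr -3.29 Fy -0.60 y_s -0.2930 tilt x 0.0136 y 0.0044 psi 196.2 w 0.0183
[0.0004, 0, -0.0009, 0],[0.0005, 0, -0.0009, 0],[0.0005, 0, -0.0009, 0],[0.0005, 0, -0.0009, 0],[0.0004, 0, -0.0009, 0],[0.0004, 0, -0.0009, 0],[0.0004, 0, -0.0009, 0],[0.0003, 0, -0.0009, 0],
```

Emit:
{"fn": "send_rows", "kwargs": {
  "increments": [
    [[0.0003, 0, -0.0005, 0], [0.0003, 0, -0.0005, 0], [0.0003, 0, -0.0005, 0], [0.0003, 0, -0.0005, 0], [0.0002, 0, -0.0005, 0], [0.0002, 0, -0.0005, 0], [0.0002, 0, -0.0005, 0], [0.0002, 0, -0.0005, 0]]
  ]
}}

```text
clock: 16.7
eef_pos: [0.6452, -0.1198, 0.0579]
tool_rot: [-0.141, 0.99, 0.003, 0.006]
ft_force: [4.6, -0.0, -0.8]
grip_width: 0.0181
```

```bash
python3 - <<'E'
from h import *
crank(1)
E
```

```text
t 16.70 alpha 245.3 rad 34.1 Ft(resist -) -2.60 Fr -3.71 Fy -1.29 y_s -0.2930 tilt x 0.0137 y 0.0045 psi 196.2 w 0.0181
[0.0002, 0, -0.0006, 0],[0.0002, 0, -0.0005, 0],[0.0002, 0, -0.0005, 0],[0.0002, 0, -0.0006, 0],[0.0002, 0, -0.0006, 0],[0.0002, 0, -0.0006, 0],[0.0002, 0, -0.0006, 0],[0.0002, 0, -0.0006, 0],
```

Emit:
{"fn": "send_rows", "kwargs": {
  "increments": [
    [[0.0002, 0, -0.0005, 0], [0.0002, 0, -0.0005, 0], [0.0002, 0, -0.0005, 0], [0.0002, 0, -0.0005, 0], [0.0002, 0, -0.0005, 0], [0.0002, 0, -0.0005, 0], [0.0001, 0, -0.0005, 0], [0.0001, 0, -0.0005, 0]]
  ]
}}

```text
clock: 17.5
eef_pos: [0.6438, -0.1202, 0.062]
tool_rot: [-0.141, 0.99, 0.003, 0.006]
ft_force: [5.1, 1.9, -1.0]
grip_width: 0.0183
```

```bash
python3 - <<'E'
from h import *
crank(1)
E
```

```text
t 17.50 alpha 252.6 rad 34.0 Ft(resist -) -2.57 Fr -4.86 Fy 0.44 y_s -0.2929 tilt x 0.0137 y 0.0047 psi 196.2 w 0.0183
[0.0001, 0, -0.0006, 0],[0.0002, 0, -0.0006, 0],[0.0002, 0, -0.0006, 0],[0.0001, 0, -0.0006, 0],[0.0001, 0, -0.0006, 0],[0.0001, 0, -0.0006, 0],[0.0001, 0, -0.0006, 0],[0.0001, 0, -0.0006, 0],
```

Emit:
{"fn": "send_rows", "kwargs": {
  "increments": [
    [[0, 0, -0.0005, 0], [0, 0, -0.0005, 0], [0, 0, -0.0005, 0], [0.0001, 0, -0.0005, 0], [0.0001, 0, -0.0005, 0], [0.0001, 0, -0.0005, 0], [0, 0, -0.0005, 0], [0, 0, -0.0005, 0]]
  ]
}}

```text
clock: 18.3
eef_pos: [0.6429, -0.1204, 0.0658]
tool_rot: [-0.141, 0.99, 0.003, 0.006]
ft_force: [3.7, 1.1, -3.5]
grip_width: 0.0182
```

```bash
python3 - <<'E'
from h import *
crank(1)
E
```

```text
t 18.30 alpha 259.1 rad 34.0 Ft(resist -) -4.13 Fr -3.18 Fy 0.06 y_s -0.2929 tilt x 0.0124 y 0.0049 psi 196.2 w 0.0182
[0.0001, 0, -0.0006, 0],[0.0001, 0, -0.0006, 0],[0.0001, 0, -0.0006, 0],[0.0001, 0, -0.0006, 0],[0.0001, 0, -0.0006, 0],[0.0001, 0, -0.0006, 0],[0.0, 0, -0.0006, 0],[0.0, 0, -0.0006, 0],
```

Emit:
{"fn": "send_rows", "kwargs": {
  "increments": [
    [[0.0001, 0, -0.0005, 0], [0, 0, -0.0005, 0], [0, 0, -0.0005, 0], [0, 0, -0.0005, 0], [0, 0, -0.0005, 0], [0, 0, 0, 0], [0, 0, 0, 0], [0, 0, 0, 0]]
  ]
}}

```text
clock: 19.1
eef_pos: [0.6425, -0.1205, 0.0683]
tool_rot: [-0.141, 0.99, 0.003, 0.006]
ft_force: [5.5, 0.8, -2.4]
grip_width: 0.0183
```

```bash
python3 - <<'E'
from h import *
crank(1,1)
E
```

```text
t 19.10 alpha 263.4 rad 34.0 Ft(resist -) -2.97 Fr -5.17 Fy -0.69 y_s -0.2929 tilt x 0.0119 y 0.0050 psi 196.2 w 0.0183
[0.0001, 0, -0.0006, 0],
```

Emit:
{"fn": "send_rows", "kwargs": {
  "increments": [
    [[0, 0, -0.0005, 0], [0, 0, -0.0005, 0], [0, 0, -0.0005, 0], [0, 0, -0.0005, 0], [0, 0, -0.0005, 0], [0, 0, -0.0005, 0], [0, 0, -0.0005, 0], [0, 0, -0.0005, 0]]
  ]
}}

```text
clock: 19.9
eef_pos: [0.6423, -0.1206, 0.0721]
tool_rot: [-0.141, 0.99, 0.003, 0.005]
ft_force: [4.5, 1.0, -2.9]
grip_width: 0.018
```

```bash
python3 - <<'E'
from h import *
crank(1,1)
E
```

```text
t 19.90 alpha 269.9 rad 34.0 Ft(resist -) -2.92 Fr -4.60 Fy -0.29 y_s -0.2929 tilt x 0.0113 y 0.0051 psi 196.2 w 0.0180
[0.0, 0, -0.0006, 0],
```

Emit:
{"fn": "send_rows", "kwargs": {
  "increments": [
    [[0, 0, -0.0005, 0], [-0.0001, 0, -0.0005, 0], [-0.0001, 0, -0.0005, 0], [-0.0001, 0, -0.0005, 0], [0, 0, -0.0005, 0], [-0.0001, 0, -0.0005, 0], [0, 0, -0.0005, 0], [-0.0001, 0, -0.0005, 0]]
  ]
}}

```text
clock: 20.7
eef_pos: [0.6425, -0.1205, 0.076]
tool_rot: [-0.141, 0.99, 0.003, 0.005]
ft_force: [5.4, 1.0, -4.5]
grip_width: 0.0183
```

```bash
python3 - <<'E'
from h import *
crank(1,1)
E
```

```text
t 20.70 alpha 276.4 rad 33.9 Ft(resist -) -3.87 Fr -5.97 Fy -0.54 y_s -0.2929 tilt x 0.0106 y 0.0053 psi 196.2 w 0.0183
[-0.0, 0, -0.0006, 0],
```

Emit:
{"fn": "send_rows", "kwargs": {
  "increments": [
    [[-0.0002, 0, -0.0005, 0], [-0.0002, 0, -0.0005, 0], [-0.0002, 0, -0.0005, 0], [-0.0001, 0, -0.0005, 0], [-0.0001, 0, -0.0005, 0], [-0.0001, 0, -0.0005, 0], [-0.0001, 0, -0.0005, 0], [-0.0001, 0, -0.0005, 0]]
  ]
}}

```text
clock: 21.5
eef_pos: [0.6431, -0.1203, 0.0796]
tool_rot: [-0.141, 0.99, 0.003, 0.004]
ft_force: [5.3, 0.1, -5.1]
grip_width: 0.0181
```

```bash
python3 - <<'E'
from h import *
crank(1,1)
E
```

```text
t 21.50 alpha 282.7 rad 33.9 Ft(resist -) -3.84 Fr -6.10 Fy -1.39 y_s -0.2929 tilt x 0.0093 y 0.0056 psi 196.2 w 0.0181
[-0.0001, 0, -0.0006, 0],
```

Emit:
{"fn": "send_rows", "kwargs": {
  "increments": [
    [[-0.0002, 0, -0.0005, 0], [-0.0002, 0, -0.0005, 0], [-0.0002, 0, -0.0005, 0], [-0.0002, 0, -0.0005, 0], [-0.0001, 0, -0.0005, 0], [-0.0001, 0, -0.0005, 0], [-0.0001, 0, -0.0005, 0], [-0.0001, 0, -0.0005, 0]]
  ]
}}

```text
clock: 22.3
eef_pos: [0.644, -0.12, 0.083]
tool_rot: [-0.141, 0.99, 0.003, 0.004]
ft_force: [5.5, -0.1, -6.7]
grip_width: 0.0186
```

```bash
python3 - <<'E'
from h import *
crank(1,1)
E
```

```text
t 22.30 alpha 288.6 rad 33.9 Ft(resist -) -4.69 Fr -7.12 Fy -1.63 y_s -0.2929 tilt x 0.0081 y 0.0059 psi 196.2 w 0.0186
[-0.0001, 0, -0.0006, 0],
```

Emit:
{"fn": "send_rows", "kwargs": {
  "increments": [
    [[-0.0003, 0, -0.0004, 0], [-0.0003, 0, -0.0004, 0], [-0.0003, 0, -0.0004, 0], [-0.0002, 0, -0.0004, 0], [-0.0002, 0, -0.0004, 0], [-0.0002, 0, -0.0004, 0], [-0.0002, 0, -0.0004, 0], [-0.0002, 0, -0.0004, 0]]
  ]
}}

```text
clock: 23.1
eef_pos: [0.6446, -0.1199, 0.0848]
tool_rot: [-0.14, 0.99, 0.003, 0.002]
ft_force: [5.0, -0.1, -7.7]
grip_width: 0.0181
```

```bash
python3 - <<'E'
from h import *
crank(1,1)
pin('s6')
E
```

```text
t 23.10 alpha 291.8 rad 34.0 Ft(resist -) -5.35 Fr -7.31 Fy -1.46 y_s -0.2929 tilt x 0.0045 y 0.0064 psi 196.1 w 0.0181
[-0.0002, 0, -0.0005, 0],
knob diff scene 11.45
```

View pics/p_s6.png

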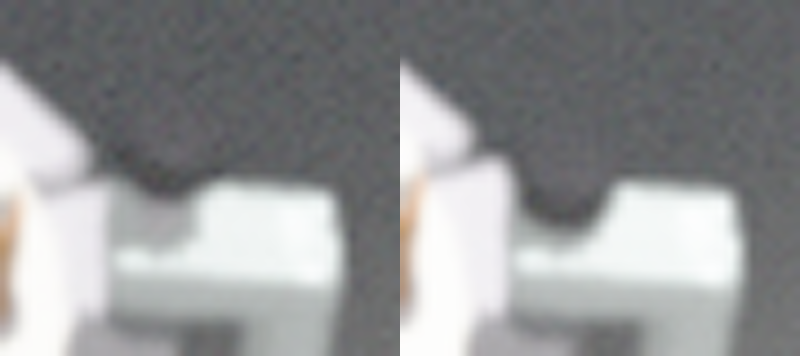

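Emit:
{"fn": "send_rows", "kwargs": {
  "increments": [
    [[-0.0003, 0, -0.0006, 0], [-0.0003, 0, -0.0006, 0], [-0.0003, 0, -0.0006, 0], [-0.0003, 0, -0.0006, 0], [-0.0003, 0, -0.0006, 0], [-0.0002, 0, -0.0005, 0], [-0.0002, 0, -0.0005, 0], [-0.0002, 0, -0.0005, 0]]
  ]
}}

```text
clock: 23.95
eef_pos: [0.6459, -0.1195, 0.0879]
tool_rot: [-0.14, 0.99, 0.004, 0.0]
ft_force: [5.4, -0.1, -8.6]
grip_width: 0.0182
```

```bash
python3 - <<'E'
from h import *
crank(1,1)
E
```

```text
t 23.95 alpha 297.5 rad 34.1 Ft(resist -) -5.24 Fr -8.54 Fy -1.61 y_s -0.2929 tilt x 0.0017 y 0.0070 psi 196.1 w 0.0182
[-0.0003, 0, -0.0005, 0],
```

Emit:
{"fn": "send_rows", "kwargs": {
  "increments": [
    [[-0.0005, 0, -0.0005, 0], [-0.0004, 0, -0.0005, 0], [-0.0004, 0, -0.0005, 0], [-0.0004, 0, -0.0005, 0], [-0.0003, 0, -0.0005, 0], [-0.0003, 0, -0.0005, 0], [-0.0003, 0, -0.0005, 0], [-0.0003, 0, -0.0005, 0]]
  ]
}}

```text
clock: 24.75
eef_pos: [0.647, -0.1191, 0.0901]
tool_rot: [-0.14, 0.99, 0.004, -0.002]
ft_force: [4.5, -0.6, -11.1]
grip_width: 0.0182
```

```bash
python3 - <<'E'
from h import *
crank(1,1); o=bot.get_obs(); print(o['ft_force'],o['ft_torque'])
E
```

```text
t 24.75 alpha 301.7 rad 34.1 Ft(resist -) -7.24 Fr -9.37 Fy -1.82 y_s -0.2928 tilt x -0.0032 y 0.0078 psi 196.1 w 0.0182
[-0.0004, 0, -0.0004, 0],
[  4.5180509   -0.59944467 -11.07783711] [-0.33751488 -0.89843943 -0.1590708 ]
```

Emit:
{"fn": "send_rows", "kwargs": {
  "increments": [
    [[0, 0, 0, 0], [0, 0, 0, 0], [0, 0, 0, 0], [0, 0, 0, 0], [0, 0, 0, 0], [0, 0, 0, 0], [0, 0, 0, 0], [0, 0, 0, 0]]
  ]
}}

```text
clock: 25.55
eef_pos: [0.647, -0.1191, 0.0901]
tool_rot: [-0.14, 0.99, 0.004, -0.002]
ft_force: [4.3, -0.9, -9.4]
grip_width: 0.0183
```

```bash
python3 - <<'E'
from h import *
crank(1,1); o=bot.get_obs(); print(o['ft_force'])
E
```

```text
t 25.55 alpha 301.7 rad 34.1 Ft(resist -) -5.92 Fr -8.23 Fy -2.05 y_s -0.2928 tilt x -0.0033 y 0.0078 psi 196.1 w 0.0183
[-0.0004, 0, -0.0004, 0],
[ 4.30990965 -0.89269493 -9.36061781]
```

Emit:
{"fn": "send_rows", "kwargs": {
  "increments": [
    [[0, 0, 0, 0], [0, 0, 0, 0], [0, 0, 0, 0], [0, 0, 0, 0], [0, 0, 0, 0], [0, 0, 0, 0], [0, 0, 0, 0], [0, 0, 0, 0]]
  ],
  "hand": -1
}}

```text
clock: 26.35
eef_pos: [0.6472, -0.1188, 0.0975]
tool_rot: [-0.141, 0.99, 0.003, 0.0]
ft_force: [-0.2, -0.4, 0.8]
grip_width: 0.0853
```

```bash
python3 - <<'E'
from h import *
crank(1,1); o=bot.get_obs(); print(o['ft_force']); c=snap('wrist','w5.png')
E
```

```text
t 26.35 alpha 311.4 rad 38.3 Ft(resist -) 0.46 Fr 0.73 Fy -0.31 y_s -0.2925 tilt x 0.0014 y 0.0064 psi 196.2 w 0.0853
[-0.0036, 0, 0.0024, 0],
[-0.15101277 -0.36421417  0.83003265]
```

View pics/w5.png

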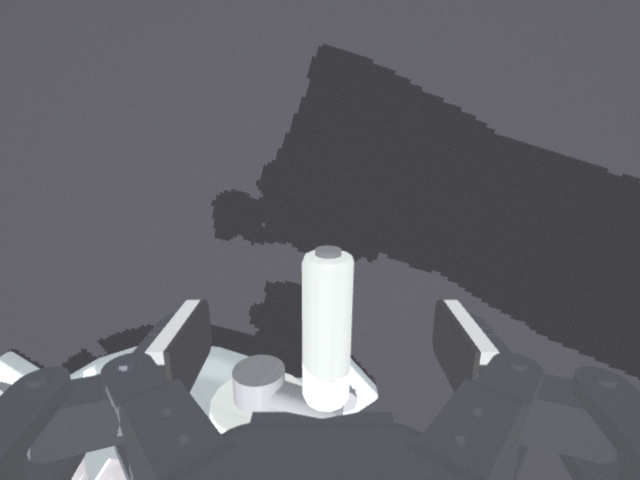

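```bash
python3 - <<'E'
from h import *
w=load('w5');C=np.array([.6893,.098]);ys=np.array([-.2756,.9613])
for v in(275,310,345):
    row=[pt(w,u,v) for u in range(318,338)]; z=max(p[2] for p in row)
    p=row[10];print(p.round(4),'top z',round(z,4),'s',((p[:2]-C)@XS).round(4))
c=snap('scene','s7.png'); pin('s7b')
x=load('s7');cv2.imwrite('pics/z7.png',cv2.resize(x['image'][200:420,200:440,::-1],None,fx=2.7,fy=2.7,interpolation=cv2.INTER_CUBIC))
E
```

```text
[ 0.6508 -0.1403  0.1045] top z 0.1052 s -0.1026
[ 0.647  -0.1271  0.1044] top z 0.1047 s -0.1027
[ 0.6427 -0.1127  0.1035] top z 0.1045 s -0.1029
knob diff scene 12.21
```

View pics/z7.png

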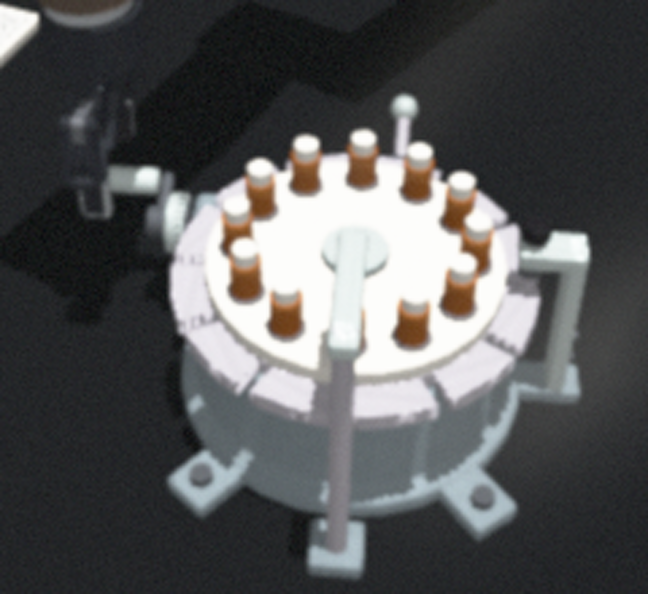

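Emit:
{"fn": "send_rows", "kwargs": {
  "increments": [
    [[0, 0, -0.025, 0], [0, 0, -0.03, 0], [0, 0, -0.03, 0], [0, 0, -0.03, 0], [0.03, 0.02, -0.015, 0], [0.035, 0.04, 0, 0], [0.035, 0.04, 0, 0], [0.03, 0.04, 0, 0]]
  ],
  "hand": 1
}}

```text
clock: 27.3
eef_pos: [0.4846, -0.0229, 0.2285]
tool_rot: [-0.138, 0.99, 0.004, -0.001]
ft_force: [0.1, 1.1, 0.7]
grip_width: 0.0002
```

```bash
python3 - <<'E'
from h import *
c=snap('wrist','w6.png');o=bot.get_obs(); print(o['joint_pos'].round(3),o['eef_pos'],psi(),c['eye'],o['ft_force'])
E
```

```text
[-0.046  0.212 -0.074  1.301  0.01  -1.897] [ 0.47517544 -0.0189276   0.22656368] 196.02535334130386 [ 0.50391848 -0.09200407  0.35932486] [-7.39069002  2.3555917  -2.9056957 ]
```

View pics/w6.png

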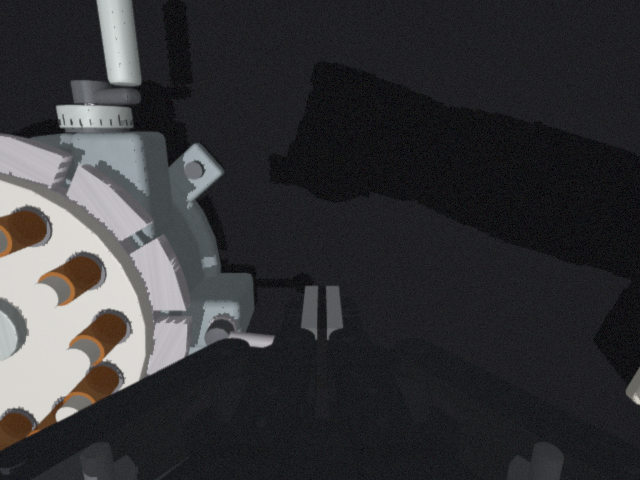

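```bash
python3 - <<'E'
from h import *
w=load('w6');C=np.array([.6893,.098]);ys=np.array([-.2756,.9613])
def S(n,p): r=p[:2]-C; print(n,p.round(4),'stage',(r@XS).round(4),(r@ys).round(4))
S('pivot',plane(w,221,327,.093));S('lever',plane(w,262,341,.101));S('lever',plane(w,240,338,.101))
s=load('s7');d=load('side0')
S('knob',tri(s,(200+404/2.7,200+105/2.7),d,(240+133/3.5,110+455/3.5))[0])
S('knob plane scene',plane(s,200+404/2.7,200+105/2.7,.101));S('side',plane(d,240+133/3.5,110+455/3.5,.101))
print(pt(w,221,327),pt(w,262,341))
o=bot.get_obs();r=o['eef_pos'][:2]-C;print('tcp',r@XS,r@ys,o['eef_pos'])
E
```

```text
pivot [0.5393 0.0759 0.093 ] stage -0.1503 0.0201
lever [0.5051 0.0742 0.101 ] stage -0.1836 0.0279
lever [0.5222 0.0762 0.101 ] stage -0.1667 0.0252
knob [0.4812 0.0717 0.1022] stage -0.2073 0.0321
knob plane scene [0.4788 0.072  0.101 ] stage -0.2095 0.033
side [0.4821 0.0716 0.101 ] stage -0.2065 0.0317
[0.53967637 0.07758578 0.09031142] [0.5051236  0.07634812 0.09762845]
tcp -0.23806318879850522 -0.05338976897082375 [ 0.47517544 -0.0189276   0.22656368]
```

Emit:
{"fn": "send_rows", "kwargs": {
  "increments": [
    [[-0.017, 0.025, 0, 0], [-0.016, 0.025, 0, 0], [0, 0.003, 0, 0], [0, 0, 0.025, 0], [0, 0, 0.025, 0], [0, 0, 0.025, 0], [0, 0, 0.02, 0], [0, 0, 0, 0]]
  ]
}}

```text
clock: 28.15
eef_pos: [0.4887, 0.0433, 0.1312]
tool_rot: [-0.141, 0.99, 0.005, -0.005]
ft_force: [-0.7, -0.3, 0.0]
grip_width: -0.0
```

```bash
cat >> h.py <<'E'
CC=np.array([.6893,.098]);YS=np.array([-.2756,.9613])
def tcp():
    o=bot.get_obs();r=o['eef_pos'][:2]-CC;F=o['ft_force'];print(f"t {o['clock']:.2f} s {r@XS:.4f} y {r@YS:.4f} z {o['eef_pos'][2]:.4f} F s {F[:2]@XS:.1f} y {F[:2]@YS:.1f} z {F[2]:.1f} psi {psi():.1f}", 'tilt',R.from_quat(o['tool_rot']).apply([0,0,1]).round(3))
    a=r-np.array([-.150,.020]);print('rho',np.hypot(*a).round(4),'finger phi',np.arctan2(a[1],-a[0]).round(3))
E
python3 - <<'E'
from h import *
tcp()
E
```

```text
t 28.15 s -0.2079 y 0.0027 z 0.1312 F s -0.8 y -0.1 z 0.0 psi 196.2 tilt [-0.012  0.009 -1.   ]
rho 0.0903 finger phi -0.975
```

Emit:
{"fn": "send_rows", "kwargs": {
  "increments": [
    [[-0.004, -0.002, 0.014, 0], [0, 0, 0.014, 0], [0, 0, 0, 0], [0, 0, 0, 0], [0, 0.004, 0, 0], [0, 0.004, 0, 0], [0, 0.004, 0, 0], [0, 0, 0, 0]]
  ]
}}

```text
clock: 28.95
eef_pos: [0.4937, 0.0533, 0.1094]
tool_rot: [-0.14, 0.99, 0.004, -0.001]
ft_force: [0.3, -0.2, -0.9]
grip_width: 0.0001
```

```bash
sed -i 's/a=r-np.array(\[-.150,.020\])/a=np.array([r@XS,r@YS])-np.array([-.150,.020])/' h.py
cat >> h.py <<'E'
def view(n):
    c=snap('side',n+'.png');x=c['image'][180:290,240:400,::-1];cv2.imwrite('pics/v_'+n+'.png',cv2.resize(x,None,fx=4.5,fy=4.5,interpolation=cv2.INTER_CUBIC))
E
python3 - <<'E'
from h import *
tcp();view('v1')
E
```

```text
t 28.95 s -0.2004 y 0.0109 z 0.1094 F s 0.2 y -0.3 z -0.9 psi 196.1 tilt [-0.003  0.009 -1.   ]
rho 0.0512 finger phi -0.178
```

View pics/v_v1.png

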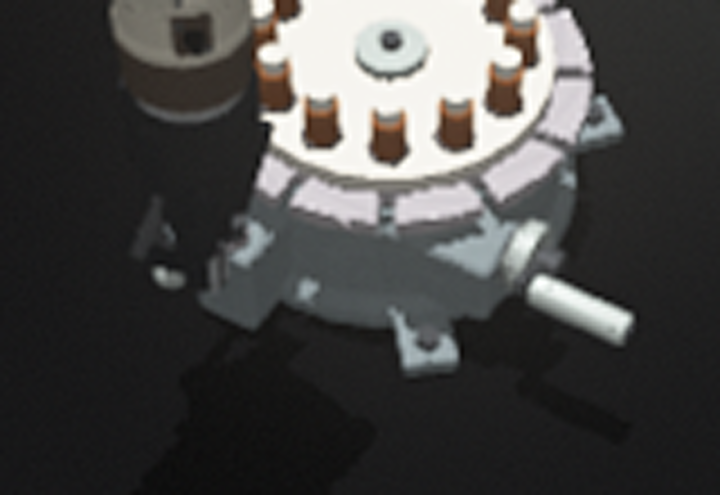

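Emit:
{"fn": "send_rows", "kwargs": {
  "increments": [
    [[0, 0, 0.007, 0], [0.001, 0.002, 0, 0], [0.001, 0.004, 0, 0], [0, 0.006, 0, 0], [0, 0.006, 0, 0], [-0.001, 0.006, 0, 0], [-0.002, 0.005, 0, 0], [-0.003, 0.005, 0, 0]]
  ]
}}

```text
clock: 29.8
eef_pos: [0.4882, 0.0862, 0.1021]
tool_rot: [-0.138, 0.99, 0.001, -0.001]
ft_force: [-1.1, -3.7, 1.9]
grip_width: 0.0
```

```bash
python3 - <<'E'
from h import *
tcp();view('v2')
E
```

```text
t 29.80 s -0.1965 y 0.0441 z 0.1021 F s -2.1 y -3.2 z 1.9 psi 195.9 tilt [-0.001  0.001 -1.   ]
rho 0.0524 finger phi 0.478
```

View pics/v_v2.png

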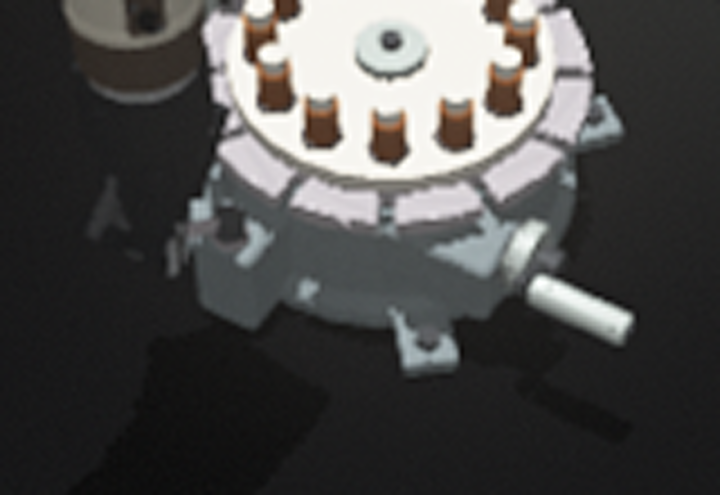

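Emit:
{"fn": "send_rows", "kwargs": {
  "increments": [
    [[-0.003, 0.005, 0, 0], [-0.003, 0.005, 0, 0], [-0.004, 0.004, 0, 0], [-0.004, 0.004, 0, 0], [-0.005, 0.003, 0, 0], [-0.005, 0.002, 0, 0], [-0.004, 0.001, 0, 0], [-0.003, 0, 0, 0]]
  ]
}}

```text
clock: 30.65
eef_pos: [0.5044, 0.1149, 0.1013]
tool_rot: [-0.137, 0.99, -0.006, -0.01]
ft_force: [-6.7, -6.7, 9.7]
grip_width: -0.0003
```

```bash
python3 - <<'E'
from h import *
tcp();view('v3')
E
```

```text
t 30.65 s -0.1730 y 0.0672 z 0.1013 F s -8.2 y -4.6 z 9.7 psi 195.8 tilt [-0.019 -0.014 -1.   ]
rho 0.0525 finger phi 1.116
```

View pics/v_v3.png

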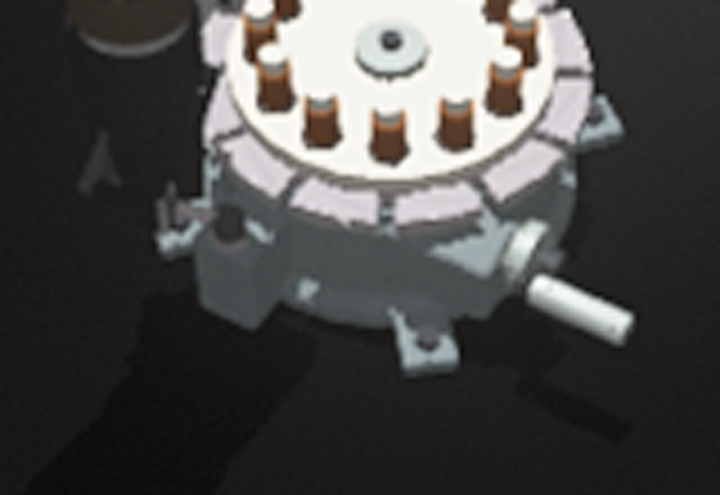

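```bash
python3 - <<'E'
from h import *
c=snap('scene','s9.png');cv2.imwrite('pics/z9.png',cv2.resize(c['image'][215:305,300:430,::-1],None,fx=6,fy=6,interpolation=cv2.INTER_CUBIC))
E
```

```text
(no output)
```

View pics/z9.png

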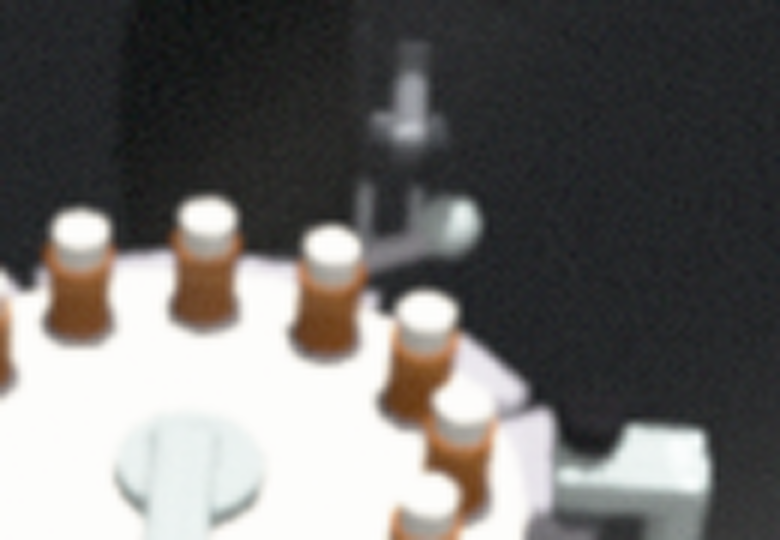

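```bash
cat >> h.py <<'E'
def kn(c,u,v):
    r=plane(c,u,v,.101)[:2]-CC;a=np.array([r@XS+.150,r@YS-.020]);print('knob rho',np.hypot(*a).round(4),'phi',np.arctan2(a[1],-a[0]).round(3))
E
python3 - <<'E'
from h import *
c=load('s9')
kn(c,300+457/6,215+222/6);kn(c,300+453/6,215+226/6)
kn(load('scene0'),200+404/2.7,200+105/2.7)
E
```

```text
knob rho 0.0741 phi 1.343
knob rho 0.0721 phi 1.372
knob rho 0.0609 phi 0.215
```

Emit:
{"fn": "send_rows", "kwargs": {
  "increments": [
    [[0.001, 0, -0.004, 0], [0, 0, 0, 0], [-0.002, 0, 0, 0], [-0.002, 0, 0, 0], [-0.002, 0, 0, 0], [-0.002, 0, 0, 0], [-0.002, 0, 0, 0], [-0.002, 0, 0, 0]]
  ]
}}

```text
clock: 31.55
eef_pos: [0.5053, 0.1154, 0.1037]
tool_rot: [-0.137, 0.99, -0.008, -0.022]
ft_force: [-6.2, -6.6, 7.1]
grip_width: -0.0001
```

```bash
python3 - <<'E'
from h import *
tcp()
E
```

```text
t 31.55 s -0.1721 y 0.0674 z 0.1037 F s -7.8 y -4.6 z 7.1 psi 195.8 tilt [-0.042 -0.022 -0.999]
rho 0.0523 finger phi 1.135
```

Emit:
{"fn": "send_rows", "kwargs": {
  "increments": [
    [[0.01, -0.004, 0, 0], [0.015, -0.01, 0, 0], [0.02, -0.01, 0, 0], [0, 0, -0.025, 0], [0, 0, -0.025, 0], [0.03, -0.03, -0.025, 0], [0.03, -0.03, -0.025, 0], [0, 0, 0, 0]]
  ]
}}

```text
clock: 32.35
eef_pos: [0.4298, 0.0122, 0.2095]
tool_rot: [-0.142, 0.99, 0.0, -0.02]
ft_force: [0.8, -0.0, -0.3]
grip_width: 0.0
```

```bash
python3 - <<'E'
from h import *
tcp()
c=snap('scene','s10.png');d=snap('side','d10.png')
a=cv2.resize(c['image'][215:305,310:430,::-1],(400,300),interpolation=cv2.INTER_CUBIC)
b=cv2.resize(d['image'][150:240,255:375,::-1],(400,300),interpolation=cv2.INTER_CUBIC)
e=cv2.resize(c['image'][200:420,200:440,::-1],(327,300)); f=cv2.resize(d['image'][130:270,250:400,::-1],(321,300))
cv2.imwrite('pics/z10.png',np.vstack([np.hstack([a,b]),cv2.copyMakeBorder(np.hstack([e,f]),0,0,0,800-648,cv2.BORDER_CONSTANT)]))
E
```

```text
t 32.35 s -0.2731 y -0.0110 z 0.2095 F s 0.8 y -0.2 z -0.3 psi 196.3 tilt [-0.04  -0.005 -0.999]
rho 0.127 finger phi -0.247
```

View pics/z10.png

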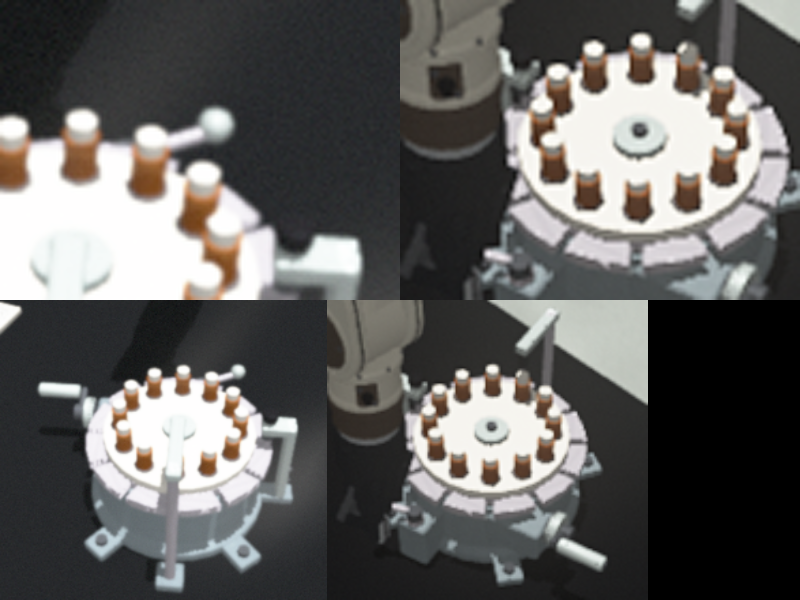

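```bash
python3 - <<'E'
from h import *
c=load('s10');K=c['camera_matrix']
g=c['image'].astype(int);sub=g[240:265,366:386].min(2);ys,xs=np.nonzero(sub>110);print('knob centroid',xs.mean()+366,ys.mean()+240,len(xs))
for u,v in((374.8,252.5),(xs.mean()+366,ys.mean()+240)):kn(c,u,v)
for ph in(.2,1.0,1.2,1.3,1.4):
    st_=np.array([-.150-.06*np.cos(ph),.020+.06*np.sin(ph)]);w=CC+st_[0]*XS+st_[1]*YS
    q=(np.array([*w,.101])-c['eye'])@rot(c);print(ph,(K@q/q[2])[:2].round(1))
E
```

```text
knob centroid 372.508064516129 253.58870967741936 124
knob rho 0.0707 phi 1.361
knob rho 0.0648 phi 1.409
0.2 [349.1 239.1]
1.0 [366.2 247.1]
1.2 [368.7 250.2]
1.3 [369.6 251.8]
1.4 [370.3 253.5]
```

```bash
python3 - <<'E'
from h import *
a=load('s7');c=snap('scene','s11.png')
print('grip/crank diff vs at release',np.abs(a['image'][255:300,255:275].astype(int)-c['image'][255:300,255:275]).mean(),'knob',np.abs(a['image'][270:300,390:412].astype(int)-c['image'][270:300,390:412]).mean())
tcp(); print(order.job_done())
E
```

```text
grip/crank diff vs at release 13.24925925925926 knob 8.382828282828283
t 32.50 s -0.2726 y -0.0088 z 0.2061 F s -1.0 y -0.3 z -0.8 psi 196.5 tilt [-0.045 -0.005 -0.999]
rho 0.1259 finger phi -0.231
the job is handed in; nothing more can be done
None
```

The carousel is wound to its next station and the clamp lever is over at its stop. The job was handed in at 32.5 s with the arm clear, the shut fingers at z = 0.21 m. No verdict is reported back.

**Winding:** I gripped the crank and wound it about 2.6 turns clockwise. The scene camera showed the pin's knob drop by about 4 px, which is the expected 9 mm.

**Taking up the play:** I then wound on in steps of about 2 to 4 mm. The tangential force rose from about 3 N running to about 7 N by my tracked angle. The camera put the crank about 6° short of that angle after release, and re-resolving the force at 295° gives about 8 N. That is roughly 4 to 5 N over running, so possibly a little above the 2 to 4 N called snug, but well under the 8 N that counts as forced. The crank had turned at least 74° since the drop, against 72° of play at most, which also says the carousel is solid.

**Clamp:** I let go of the crank and pushed the lever over with shut fingers until it stopped moving at about 9 N. The camera puts its angle at 1.36 to 1.41 rad.

**Checks that were weak or disagreed:**
- **Pin against the slot side:** this rests on force and angle only; the cameras cannot resolve 1 mm there.
- **Knob radius:** it measured 65 to 71 mm against the stated 60 mm, so the lever angle is good to perhaps 0.1 rad.
- **Tool lift on release:** the tool sprang up about 7 mm when I released the crank, because the grasp was under radial load.
- **Last image comparison:** it was inconclusive. The crank and pin areas differed by 13 and 8 grey levels from the picture at release, probably from the arm's shadow. By eye, the last pictures showed the crank at the release angle and the pin down.

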